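Clamp a row of conduit bodies in the ratchet bench clamp

ROBOT

A 6-joint arm with a two-finger parallel gripper is mounted at the origin on a cart in front of the work surface, level with it; the furniture and walls round the work are solid. World frame = base frame: x ahead of the robot, y to its left, z up, the work surface at z = 0. Lengths are in m, angles in rad, forces in N, time in s.
With the tool pointing down it reaches from about 0.3 to 0.875 m from the base axis. Payload 4.2 kg.
Tool frame: the origin (TCP) lies between the finger pads; the fingertips stand robot.tip_extent ahead of it and the grasp point (between the pads) lies 3 mm ahead of it (robot.tip_extent is the distance from the TCP to the fingertips, in m); z points along the fingers, y is the direction in which the jaws open and shut (so a half turn about z gives the same grasp; the last joint's range is limited). The gripper opens to 85 mm and grips with 20 to 120 N. Pads are 22 mm wide; open, the fingers measure 114 mm over their backs; the gripper's body (76 mm by 85 mm) begins 54 mm behind the grasp point. The pads swing forward as they close: fully open they stand 13 mm farther back than shut.
Start: joints at [-1.254, 0.32, 1.565, -0, 1.257, -0.02], TCP at [0.19, -0.543, 0.253] pointing down, gripper open.
Joint ranges: [-3.11, 3.11], [-0.84, 2.01], [0.21, 2.61], [-1.34, 4.49], [0.05, 2.63], [-2.56, 2.56]. Speed limits (rad/s): [2.57, 2.57, 3.14, 3.14, 3.14, 3.14].

INTERFACE

Orientations are given as a unit quaternion [w, x, y, z].
In Python, from station import robot gives the robot as it stands.
- The arm moves only by the tool move_arm, never from a script. Its arguments are lists of equal length, an entry for each row: "slide": the shift along the tool's x, y, z in m, a list of three; "rotation": the turn, a rotation vector about the tool's x, y, z in degrees, a list of three; "jaw": the opening in per cent of the stroke, from 0 (shut) to 100 (fully open). A call has 1 to 8 rows; each row shifts and turns the pose as measured when the row begins, along the tool's axes as they then stand; what a row does not reach is not made up. A row lasts 1/8 s, in which the tool goes at most 62.5 mm and 10.7 degrees, less where a joint would pass 70% of its speed; a pose out of reach is approached as far as the arm can. A call with a gripper value outside its range is refused whole. The fingers move at their own pace and stop on an object; "newtons" is the grip in N (left out, the last holds). Time passes only in rows, so rows that do not move let the fingers close. It gives the time, the measured TCP pose, the force and the opening at its end, in the units of the state.
- robot.state(): the state, without advancing time (a new reading comes with each control period).
- robot.get_image(name): name is "scene" or "top" or "wrist"; returns a dict with "color" (384x512x3 uint8, red, green, blue), "camera_matrix" (3x3 intrinsics, pixels), "dist" ([k1, k2, p1, p2, k3] as OpenCV has them; the pictures are not rectified), "rvec" (rotation vector, rad) and "tvec" (3), from world to camera coordinates, as OpenCV has them. Camera axes: x right, y down, z forward; pixel columns grow to the right and rows downward; lengths in m; the calibration is good to about 2 mm. A picture is of the moment at which its call begins. There is no depth.
- robot.hand_in(): hands the job in, once; it reports no verdict.
Trained networks look in a picture, given as the dict that the camera call returned (one of the last four; its "shot" number tells which), for a name from the list of things; names that differ only in an ending like _2 or _b are one class to them, and where a whole thing is asked for, a point or a joint stands for the part that bears it (a point fixed in the world has none). Each returns a list of dicts, best first, with "p" (0 to 1); they miss things now and then, are a little off and sometimes report something else, mostly with a low value. They report only what shows in the picture. A call takes as long as a camera call. They do not tell look-alikes from the thing itself.
- robot.boxes_of(picture, name): "extent" ([centre column, centre row, width, height] in pixels, round what is visible of it).
The state is a dict: "time_s": time; "joint_pos": joint angles; "joint_velocities": joint speeds; "joint_torque": joint torques, N m; "tool_pos": TCP position; "eef_rot": TCP orientation; "ft_force": force on the tool from outside, world axes, zero at the start; "wrist_torque": the same for the moment, N m; "opening": finger opening in m.
Only numpy, scipy, OpenCV 4.12 (cv2) and the standard library are available. Lean on these libraries where they do the work, as an engineer would, in place of code of your own. Each camera call takes 0.05 s, during which the arm holds its last target. There are 200 camera calls.

TASK

Get the ratchet bench clamp ready for drilling: take the pipe nipple that was left standing on its bed out and put it in the steel tray, then lay every conduit body on the bed, cover up, side by side across the bed between the fence and the jaw. Then pump the lever, one tooth a stroke, until the jaw holds the whole row snugly against the fence; be gentle with the castings: stop at the first stroke that visibly presses the jaw's sprung face plate back, and never squeeze it nearly home. Move the jaw only with the lever, and leave the tin and the carton beside the clamp where they are.

Things in the scene. Friction and masses are not known exactly. Their poses are not given: they have to be found in the camera images.
- clamp: Fixed grey bench clamp, plate 170 (x) x 460 (y) x 12 mm, turned up to 6 degrees. Origin on the bench under the middle of the bed; +y runs from the lever end to the fence, x across. Flat bed 12 mm above the bench, x -85..85 mm. Jaw at y = -162 mm at the start, lever housing (78 mm high) at y = -245 mm. Gap between face plate and fence at the start 225 to 245 mm.
- fence: Fixed steel block 130 x 20 x 48 mm bolted across the bed near y = +130 mm of the clamp (10 mm either way); origin in the middle of its underside, on the bed; axes of the clamp. The row is pressed against its -y face, 10 mm from the origin.
- jaw (a joint): Travel of the moving jaw towards the fence, m: 0 fully open (as at the start), at most 0.20. Each full lever stroke moves it one tooth = 0.012 m; a pawl keeps it from going back; there is no release. The jaw is a steel block 130 x 30 x 57 mm, stiff (20 N of friction); it is not to be pushed by hand.
- face_plate (a joint): How far the jaw's sprung aluminium face plate (120 x 8 mm, 48 mm high) is pressed back, m: 0 while it only pushes loose castings along, 0.024 fully home. Spring preloaded with 8 N, then 0.8 N per mm. Snug is 0.003 or more with the lever let go (the next stroke adds up to 0.012, so stop there); more than 0.020 is too hard.
- plate_face (a point): Middle of the front (+y) surface of the sprung face plate, 32 mm above the bench; axes of the clamp.
- lever (a joint): Angle of the ratchet lever, rad: 0 at rest, leaning 23 degrees away from the fence; 0.80 at its stop, leaning 23 degrees towards it. A spring returns it to 0 when let go (about 2 N at the grip). A full stroke, rest to stop and back to rest, moves the jaw one tooth; a shorter one may not catch the next tooth. Working it takes up to about 10 N at the grip.
- lever_grip (a point): Middle of the lever's T grip: a round horizontal rubber bar 18 mm thick, 108 mm long along the clamp's x, 183 mm above the bench at both ends of the swing (195 in mid-swing), 150 mm from the axle. It swings 117 mm along the clamp's y: push it towards the fence (+y of the clamp) from its -y side with shut fingers.
- lever_axis (a point): The lever's axle, along the clamp's x axis, 45 mm above the bench.
- conduit_a: Cast grey conduit body, 36 (x) x 130 (y) x 39 mm (z), 0.19 kg, flat cover on top, a short round hub at the -y end; origin in the middle of its underside, y along its length. Lies on the bench, cover up. May be absent.
- conduit_b: A second conduit body, the same. May be absent.
- conduit_c: A third conduit body, the same. May be absent. On the bed each lies lengthwise along the clamp's x axis (either way round); the jaw gathers the row, so gaps for the fingers may be left between them.
- pipe_nipple: Dark pipe nipple, an upright tube 48 mm across and 108 mm tall, left standing on the bed; origin in the middle of its underside, z along it.
- tray: Fixed open steel tray, 110 (x) x 140 (y) x 35 mm, walls and floor 5 mm; origin in the middle of its underside.
- compound_tin: Bystander: tin of thread compound with a brush cap, 66 mm across, 88 mm tall; origin at its underside.
- carton: Bystander: small orange and white part carton, 76 x 53 x 62 mm; origin at its underside.
Not all that is in view belongs to the job. Of the things like the tray, leave any that is purple; of the rest the larger one is meant.

How it is judged:
By the outcome, as a careful person would: the job done as asked, in the order asked, and still so for the second after the job is handed in, with the robot touching nothing.
Of conduit_a, conduit_b, conduit_c only 2 to 3 are there at a start; the rules pass over those that are not, and their reading is None.
At some moment in a run one of conduit_a, conduit_b, conduit_c may be knocked a few centimetres aside while the robot is not near it.
Once in a run the grip may slacken for a moment while it holds something.
It also fails if it takes over 210 s, if anything falls off the work surface, if the arm or the gripper's body presses on something with over 40 N, if the wrist force passes 120 N, or if a joint passes its speed limit or range.

## Working session

There is one attempt and no reset: what is moved stays moved. The work goes in short steps, Python scripts to look and compute and a tool call to move; the robot and the scene stay as the last step left them, time stands still between calls to the robot, and variables do not carry over. Pictures are saved under pics/ and viewed, about 12 in all and at most 16, crops included, and the job is handed in when it is done.

Besides the shell and the picture viewer there is one more tool, called as name(argument=value, ...), one argument or row to a line, values as JSON. move_arm: Moves the arm, as the interface text tells. Its arguments: {"type":"object","properties":{"slide":{"type":"array"},"rotation":{"type":"array"},"jaw":{"type":"array"},"newtons":{"type":"number"}},"required":["slide","rotation","jaw"]}

```bash
mkdir -p pics; ls
cat > h.py <<'E'
import numpy as np, cv2
from station import robot
from scipy.spatial.transform import Rotation as R
def save(p,n): cv2.imwrite('pics/'+n+'.png',cv2.cvtColor(p['color'],cv2.COLOR_RGB2BGR))
def ray(p,uv):
    u=cv2.undistortPoints(np.float64(uv).reshape(-1,1,2),p['camera_matrix'],np.float64(p['dist'])).reshape(-1,2)
    M=cv2.Rodrigues(np.float64(p['rvec']))[0]; c=-M.T@np.float64(p['tvec']).ravel()
    return c,np.c_[u,np.ones(len(u))]@M
def at(p,uv,z):
    c,d=ray(p,uv); return c+d*((z-c[2])/d[:,2])[:,None]
def proj(p,X): return cv2.projectPoints(np.float64(X).reshape(-1,1,3),np.float64(p['rvec']),np.float64(p['tvec']),p['camera_matrix'],np.float64(p['dist']))[0].reshape(-1,2)
E
python3 - <<'E'
from h import *
np.set_printoptions(precision=3,suppress=True)
s=robot.state();print({k:np.round(v,3) for k,v in s.items()},robot.tip_extent)
for n in ['top','scene']:
    p=robot.get_image(n);save(p,n+'0')
    c,d=ray(p,[[256,192]]);print(n,c,d)
    for k in ['clamp','fence','jaw','face_plate','lever','conduit_a','pipe_nipple','tray','compound_tin','carton']:
        print(k,[(np.round(b['extent']).astype(int).tolist(),round(b['p'],2)) for b in robot.boxes_of(p,k)][:5])
E
```

```text
pics
{'time_s': np.float64(0.0), 'joint_pos': array([-1.254,  0.32 ,  1.566,  0.   ,  1.257, -0.02 ]), 'joint_velocities': array([-0.001, -0.001,  0.002,  0.001,  0.001,  0.001]), 'joint_torque': array([  0.001, -41.552, -23.416,   0.   ,   0.008,   0.   ]), 'tool_pos': array([ 0.19 , -0.542,  0.252]), 'eef_rot': array([-0.001,  0.986,  0.168, -0.   ]), 'ft_force': array([ 0.094, -0.536, -0.82 ]), 'wrist_torque': array([ 0.027, -0.049,  0.024]), 'opening': np.float64(0.085)} 0.022
top [0.364 0.178 1.852] [[ 0.107  0.005 -0.994]]
clamp [([309, 213, 121, 37], 0.84)]
fence []
jaw [([321, 216, 17, 31], 0.95)]
face_plate [([294, 211, 10, 13], 0.67), ([306, 215, 118, 39], 0.66), ([312, 215, 5, 28], 0.51)]
lever [([354, 218, 28, 23], 0.64), ([380, 224, 28, 14], 0.32)]
conduit_a [([381, 223, 31, 12], 0.82), ([384, 201, 31, 6], 0.78), ([218, 192, 29, 7], 0.73), ([313, 217, 1, 27], 0.58), ([244, 180, 21, 16], 0.51)]
pipe_nipple [([295, 210, 10, 10], 0.56)]
tray [([222, 228, 36, 28], 0.91), ([130, 214, 32, 23], 0.85), ([180, 217, 28, 23], 0.84), ([354, 216, 23, 24], 0.63)]
compound_tin [([358, 179, 17, 18], 0.56)]
carton [([243, 178, 22, 21], 0.62)]
scene [-0.82   0.941  1.065] [[ 0.742 -0.434 -0.512]]
clamp [([292, 202, 107, 79], 0.94)]
fence [([254, 220, 16, 22], 0.73), ([212, 223, 35, 19], 0.47)]
jaw [([309, 201, 29, 30], 0.74)]
face_plate [([291, 202, 108, 77], 0.74), ([302, 207, 14, 24], 0.51)]
lever [([334, 179, 19, 28], 0.75)]
conduit_a [([210, 223, 26, 22], 0.59)]
pipe_nipple [([289, 204, 12, 24], 0.54)]
tray [([183, 253, 27, 18], 0.81), ([128, 271, 45, 35], 0.72), ([232, 242, 42, 31], 0.59)]
compound_tin [([315, 180, 11, 24], 0.64), ([311, 205, 30, 29], 0.17)]
carton [([224, 206, 18, 19], 0.84)]
```

Run:
```python
from h import *
t=cv2.imread('pics/top0.png')[155:260,100:420]; cv2.imwrite('pics/t1.png',cv2.resize(t,(800,262),interpolation=cv2.INTER_CUBIC))
s=cv2.imread('pics/scene0.png')[150:310,90:370]; s=cv2.resize(s,(800,457),interpolation=cv2.INTER_CUBIC)
a=np.vstack([cv2.resize(t,(800,262),interpolation=cv2.INTER_CUBIC),s]);cv2.imwrite('pics/a.png',cv2.resize(a,(660,593),interpolation=cv2.INTER_AREA))
```

```text
(no output)
```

View pics/a.png

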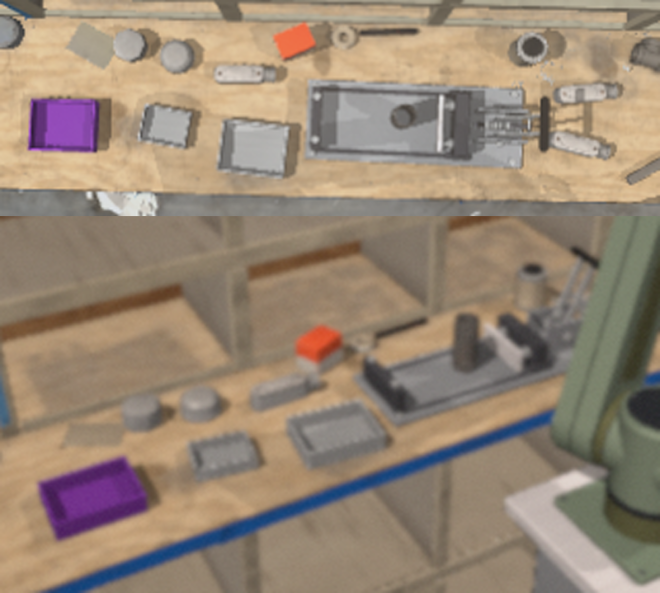

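Run:
```python
from h import *
np.set_printoptions(precision=3,suppress=True)
p=robot.get_image('top')
f=lambda x,y:[100+x/2.0625,155+y/2.057]
def q(n,z,*pts): print(n,at(p,[f(*a) for a in pts],z).tolist() if 0 else at(p,[f(*a) for a in pts],z))
q('clamp',.012,(308,84),(306,155),(525,88),(522,166))
q('nip',.12,(403,116))
q('tray',.035,(220,119),(293,121),(290,174),(220,171))
q('small',.035,(168,125))
q('cL',.039,(216,73),(276,74)); q('cR1',.039,(556,93),(620,91));q('cR2',.039,(552,142),(614,153))
q('tin',.08,(532,47)); q('carton',.06,(294,41)); q('grip',.183,(544,98),(544,150))
q('plate',.06,(441,94),(441,155)); q('fence',.06,(318,90),(316,150))
w=robot.get_image('wrist');save(w,'w0');print(ray(w,[[256,192]]))
```

```text
clamp [[ 0.544  0.215  0.012]
 [ 0.393  0.216  0.012]
 [ 0.546 -0.248  0.012]
 [ 0.38  -0.242  0.012]]
nip [[0.474 0.022 0.12 ]]
tray [[0.464 0.397 0.035]
 [0.463 0.244 0.035]
 [0.353 0.248 0.035]
 [0.355 0.394 0.035]]
small [[0.449 0.506 0.035]]
cL [[0.561 0.408 0.039]
 [0.561 0.282 0.039]]
cR1 [[ 0.535 -0.308  0.039]
 [ 0.542 -0.445  0.039]]
cR2 [[ 0.431 -0.299  0.039]
 [ 0.41  -0.431  0.039]]
tin [[ 0.625 -0.247  0.08 ]]
carton [[0.629 0.246 0.06 ]]
grip [[ 0.511 -0.246  0.183]
 [ 0.41  -0.246  0.183]]
plate [[ 0.525 -0.062  0.06 ]
 [ 0.399 -0.063  0.06 ]]
fence [[0.528 0.193 0.06 ]
 [0.403 0.194 0.06 ]]
(array([ 0.261, -0.518,  0.373]), array([[-0.27 , -0.1  , -0.958]]))
```

View pics/w0.png

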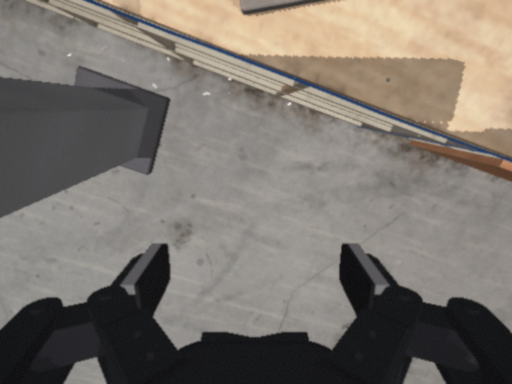

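move_arm(
  slide=[
    [0,0,-0.04],
    [0,0,-0.04],
    [0.026,-0.055,-0.01],
    [0.026,-0.055,-0.01],
    [0.026,-0.055,-0.01],
    [0.026,-0.055,-0.01],
    [0.026,-0.055,-0.01],
    [0.026,-0.055,-0.01],
  ],
  rotation=[
    [0,0,9.7],
    [0,0,9.7],
    [0,0,0],
    [0,0,0],
    [0,0,0],
    [0,0,0],
    [0,0,0],
    [0,0,0],
  ],
  jaw=[100,100,100,100,100,100,100,100],
)

```text
time_s: 2.2
tool_pos: [0.3526, -0.2119, 0.3964]
eef_rot: [-0.001, 1.0, -0.011, 0.002]
ft_force: [1.5, -0.5, 0.0]
opening: 0.0852
```

move_arm(
  slide=[
    [0.026,-0.055,0],
    [0.026,-0.055,0],
    [0.026,-0.055,0],
    [0.02,-0.05,0],
    [0,0,0],
  ],
  rotation=[
    [0,0,0],
    [0,0,0],
    [0,0,0],
    [0,0,0],
    [0,0,0],
  ],
  jaw=[100,100,100,100,100],
)

```text
time_s: 2.82
tool_pos: [0.4583, 0.0109, 0.3989]
eef_rot: [0.0, 1.0, -0.008, 0.005]
ft_force: [-0.8, -0.2, 0.1]
opening: 0.0852
```

```bash
cat >> h.py <<'E'
def st():
    s=robot.state(); r=R.from_quat(s['eef_rot'],scalar_first=True)
    M=r.as_matrix(); print('t',round(float(s['time_s']),2),'pos',np.round(s['tool_pos'],4),'yaw',round(float(np.degrees(np.arctan2(M[1,0],M[0,0]))),2),'tilt',np.round(M[:2,2],3),'F',np.round(s['ft_force'],1),'open',round(float(s['opening']),4),'j',np.round(s['joint_pos'],2))
    return s,M
def to(pos,yaw=None):
    s,M=st()
    T=R.from_euler('z',0 if yaw is None else yaw,degrees=True).as_matrix()@np.diag([1.,-1,-1]) if yaw is not None else M
    print(' slide now',np.round(M.T@(np.array(pos)-s['tool_pos']),4),'after rot',np.round(T.T@(np.array(pos)-s['tool_pos']),4),'rotvec',np.round(R.from_matrix(M.T@T).as_rotvec(degrees=True),2))
E
python3 - <<'E'
from h import *
st(); w=robot.get_image('wrist');save(w,'w1')
for k in ['fence','face_plate','pipe_nipple','clamp','lever','lever_grip']: print(k,[(np.round(b['extent']).astype(int).tolist(),round(b['p'],2)) for b in robot.boxes_of(w,k)][:3])
E
```

```text
t 2.83 pos [0.4583 0.0109 0.3989] yaw -0.92 tilt [ 0.009 -0.   ] F [-0.8 -0.2  0.1] open 0.0852 j [-0.    0.07  1.53 -0.    1.54  1.59]
fence [([139, 147, 26, 82], 0.61), ([301, 149, 20, 75], 0.5), ([309, 150, 358, 118], 0.41)]
face_plate [([301, 149, 18, 76], 0.68)]
pipe_nipple [([248, 146, 29, 32], 0.62)]
clamp [([309, 151, 361, 115], 0.85)]
lever [([431, 161, 122, 92], 0.85)]
lever_grip [([432, 163, 114, 86], 0.66)]
```

View pics/w1.png

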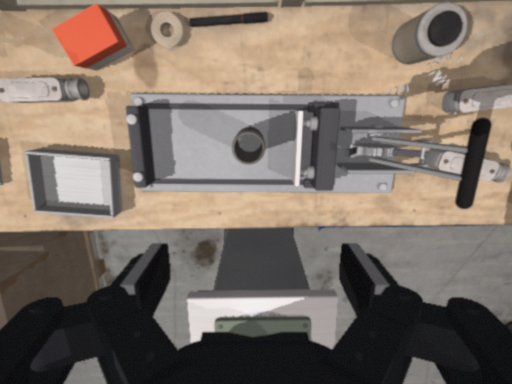

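```bash
python3 - <<'E'
from h import *
np.set_printoptions(precision=4,suppress=True)
p=robot.get_image('wrist')
def q(n,z,*pts): print(n,at(p,pts,z))
q('clampcorners',.012,(132,95),(404,97),(393,194),(133,191))
q('fence top inner corners',.06,(147,106),(147,186))
q('fence top outer',.06,(128,105),(136,186))
q('plate top front',.056,(300,111),(294,185))
q('nip top c',.12,(249,145))
q('nip top b',.12,(233,145),(265,145),(249,129),(249,161))
q('tray',.035,(28,150),(118,155),(119,216),(32,209))
q('cL',.039,(-1,90),(62,89),(88,88))
q('grip',.183,(481,122),(465,205))
E
python3 - <<'E'
import cv2
i=cv2.imread('pics/w1.png')
a=cv2.resize(i[85:205,120:320],(800,480),interpolation=cv2.INTER_CUBIC);cv2.imwrite('pics/c1.png',a)
E
```

```text
clampcorners [[ 0.5561  0.2079  0.012 ]
 [ 0.5419 -0.2439  0.012 ]
 [ 0.3737 -0.2446  0.012 ]
 [ 0.3908  0.23    0.012 ]]
fence top inner corners [[0.5375 0.1683 0.06  ]
 [0.412  0.1847 0.06  ]]
fence top outer [[0.5396 0.1969 0.06  ]
 [0.4124 0.2027 0.06  ]]
plate top front [[ 0.5248 -0.0652  0.056 ]
 [ 0.4068 -0.0577  0.056 ]]
nip top c [[0.4824 0.0137 0.12  ]]
nip top b [[ 0.4829  0.0357  0.12  ]
 [ 0.4818 -0.0083  0.12  ]
 [ 0.5039  0.0131  0.12  ]
 [ 0.4601  0.0144  0.12  ]]
tray [[0.4719 0.3829 0.035 ]
 [0.4604 0.2359 0.035 ]
 [0.3514 0.2512 0.035 ]
 [0.3684 0.4012 0.035 ]]
cL [[0.5658 0.401  0.039 ]
 [0.5656 0.3042 0.039 ]
 [0.5664 0.2638 0.039 ]]
grip [[ 0.5089 -0.2491  0.183 ]
 [ 0.4104 -0.2492  0.183 ]]
```

View pics/c1.png

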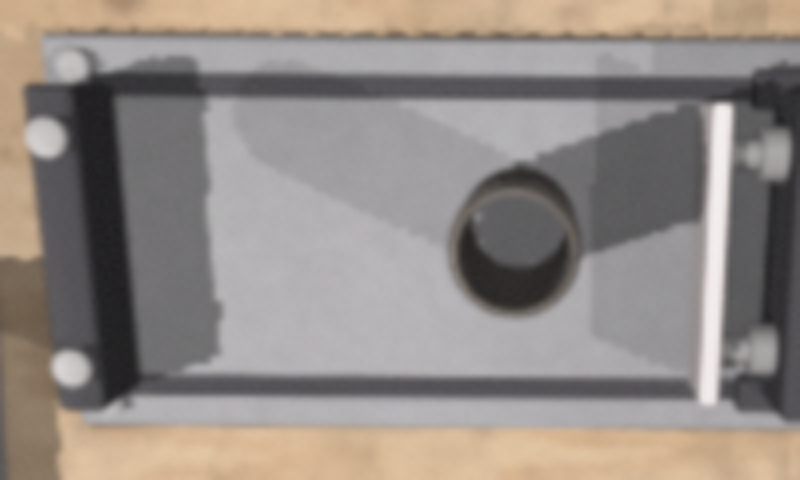

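Run:
```python
from h import *
np.set_printoptions(precision=4,suppress=True)
p=robot.get_image('wrist')
def q(n,z,*pts):
    P=at(p,[(120+x/4,85+y/4) for x,y in pts],z); d=P[0]-P[-1]; print(n,P[:,:2].tolist() if 0 else P[:,:2].ravel(),'yaw(x axis)',np.degrees(np.arctan2(d[1],d[0])))
q('fence top front',.06,(75,87),(100,408))
q('fence bot front',.012,(113,95),(135,375))
q('plate front top',.056,(704,105),(696,403))
q('plate back top',.056,(733,105),(719,403))
q('strip1',.012,(740,85),(115,85));q('strip2',.012,(690,385),(140,385))
q('clampback',.012,(800,37),(45,37))
q('clampfront',.012,(800,425),(90,425))
q('nip',.12,(517,253));q('nip in bottom',.012,(519,228))
```

```text
fence top front [0.5367 0.1811 0.4104 0.1883] yaw(x axis) -3.246047644735875
fence bot front [0.5338 0.184  0.4128 0.1897] yaw(x axis) -2.684227768381455
plate front top [ 0.5246 -0.0589  0.4056 -0.0576] yaw(x axis) -0.6122290908635653
plate back top [ 0.5243 -0.07    0.4054 -0.0671] yaw(x axis) -1.401548267215054
strip1 [ 0.5317 -0.0799  0.5378  0.1826] yaw(x axis) -91.32029016721889
strip2 [ 0.4023 -0.0607  0.4081  0.188 ] yaw(x axis) -91.35711865912236
clampback [ 0.5502 -0.1043  0.5574  0.2091] yaw(x axis) -91.31256777493246
clampfront [ 0.3822 -0.1112  0.3899  0.213 ] yaw(x axis) -91.3635215400615
nip [0.4779 0.0136] yaw(x axis) 0.0
nip in bottom [0.4745 0.0147] yaw(x axis) 0.0
```

Run:
```python
from h import *
to([.477,.014,.088],0)
```

```text
t 3.27 pos [0.4572 0.007  0.3994] yaw -1.36 tilt [ 0.01  -0.001] F [-0.   0.4 -0.4] open 0.0853 j [-0.01  0.06  1.53 -0.    1.54  1.59]
 slide now [ 0.0165 -0.0078  0.3116] after rot [ 0.0198 -0.007   0.3114] rotvec [ 0.07 -0.58 -1.36]
```

move_arm(
  slide=[
    [0.02,-0.008,0],
    [0,0,0.055],
    [0,0,0.055],
    [0,0,0.055],
    [0,0,0.05],
    [0,0,0.04],
    [0,0,0],
  ],
  rotation=[
    [0,-0.6,0],
    [0,0,0],
    [0,0,0],
    [0,0,0],
    [0,0,0],
    [0,0,0],
    [0,0,0],
  ],
  jaw=[100,100,100,100,100,100,100],
)

```text
time_s: 4.15
tool_pos: [0.4802, 0.01, 0.1405]
eef_rot: [0.001, 1.0, -0.016, 0.004]
ft_force: [-0.4, -0.2, 0.6]
opening: 0.0854
```

Run:
```python
from h import *
to([.477,.014,.088],-1.36); w=robot.get_image('wrist');save(w,'w2')
```

```text
t 4.15 pos [0.4802 0.01   0.1405] yaw -1.83 tilt [ 0.008 -0.001] F [-0.4 -0.2  0.6] open 0.0854 j [-0.    0.28  1.95 -0.    0.91  1.6 ]
 slide now [-0.0038 -0.0039  0.0525] after rot [-0.0033 -0.0039  0.0525] rotvec [ 0.06 -0.46 -0.47]
```

View pics/w2.png

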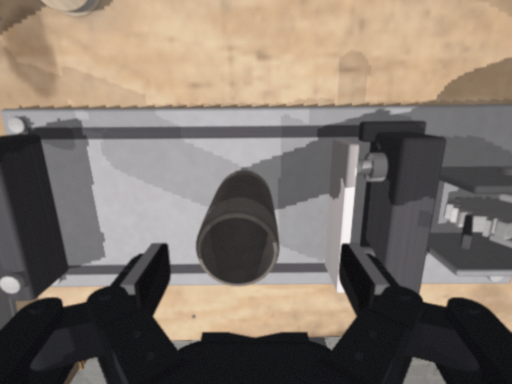

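Run:
```python
from h import *
p=robot.get_image('wrist')
P=at(p,[(238,247),(197,247),(279,247)],.12);print(P); s,M=st()
print(proj(p,[s['tool_pos']+M[:,2]*a for a in (.003,.022)]))
for z in (.12,.105):print(proj(p,[[s['tool_pos'][0],s['tool_pos'][1],z]]))
to([P[0,0],P[0,1],.088],-1.36)
```

```text
[[ 0.48316502  0.01918676  0.12      ]
 [ 0.48388741  0.04152728  0.12      ]
 [ 0.48246225 -0.00316941  0.12      ]]
t 4.25 pos [0.483  0.0102 0.1437] yaw -1.82 tilt [ 0.016 -0.001] F [ 0.1 -0.2  0.2] open 0.0855 j [-0.    0.27  1.94 -0.    0.91  1.6 ]
[[254.51614536 266.724926  ]
 [254.53377567 247.72532635]]
[[254.50107802 246.84390876]]
[[254.49522398 235.28761683]]
t 4.25 pos [0.483  0.0102 0.1437] yaw -1.82 tilt [ 0.016 -0.001] F [ 0.1 -0.2  0.2] open 0.0855 j [-0.    0.27  1.94 -0.    0.91  1.6 ]
 slide now [-0.001  -0.009   0.0557] after rot [-0.     -0.009   0.0557] rotvec [ 0.05 -0.92 -0.46]
```

move_arm(
  slide=[
    [0,-0.009,0],
    [0,0,0.03],
    [0,0,0.024],
    [0,0,0],
    [0,0,0],
    [0,0,0],
    [0,0,0],
  ],
  rotation=[
    [0,-0.8,0],
    [0,0,0],
    [0,0,0],
    [0,0,0],
    [0,0,0],
    [0,0,0],
    [0,0,0],
  ],
  jaw=[100,100,100,100,0,0,0],
  newtons=45,
)

```text
time_s: 5.12
tool_pos: [0.4927, 0.0213, 0.1005]
eef_rot: [-0.0, 1.0, -0.016, 0.013]
ft_force: [-0.1, -0.3, -2.4]
opening: 0.0448
```

Run:
```python
from h import *
to([.413,.318,.25],-1.4)
```

```text
t 5.12 pos [0.4927 0.0213 0.1005] yaw -1.82 tilt [0.025 0.   ] F [-0.1 -0.3 -2.4] open 0.0448 j [ 0.02  0.34  1.98 -0.    0.8   1.62]
 slide now [-0.0853 -0.2942 -0.1514] after rot [-0.087  -0.2947 -0.1495] rotvec [-0.05 -1.46 -0.42]
```

move_arm(
  slide=[
    [0,0,0],
    [0,0,0],
    [-0.01,0,0.006],
    [0,0,0],
    [0,0,0],
  ],
  rotation=[
    [0,0,0],
    [0,0,0],
    [0,-1.5,0],
    [0,0,0],
    [0,0,0],
  ],
  jaw=[90,90,90,90,90],
)

```text
time_s: 5.75
tool_pos: [0.4822, 0.0217, 0.0942]
eef_rot: [-0.001, 1.0, -0.016, -0.001]
ft_force: [-0.6, -0.5, -0.4]
opening: 0.077
```

Run:
```python
from h import *
to([.482,.019,.088],-1.4)
```

```text
t 5.75 pos [0.4822 0.0217 0.0942] yaw -1.84 tilt [-0.002  0.001] F [-0.6 -0.5 -0.4] open 0.077 j [0.02 0.34 1.99 0.   0.81 1.62]
 slide now [-0.0001  0.0027  0.0062] after rot [-0.0002  0.0027  0.0062] rotvec [-0.08  0.12 -0.44]
```

move_arm(
  slide=[
    [0,0.002,0.004],
    [0,0,0],
    [0,0,0],
    [0,0,0],
    [0,0,0],
    [0,0,-0.04],
    [0,0,-0.05],
    [0,0,-0.05],
  ],
  rotation=[
    [0,0,0],
    [0,0,0],
    [0,0,0],
    [0,0,0],
    [0,0,0],
    [0,0,0],
    [0,0,0],
    [0,0,0],
  ],
  jaw=[90,0,0,0,0,0,0,0],
  newtons=50,
)

```text
time_s: 6.75
tool_pos: [0.479, 0.0193, 0.2277]
eef_rot: [-0.0, 1.0, -0.016, -0.009]
ft_force: [1.2, 0.3, -4.2]
opening: 0.046
```

Run:
```python
from h import *
to([.413,.318,.22],-1.4)
```

```text
t 6.75 pos [0.479  0.0193 0.2277] yaw -1.84 tilt [-0.017  0.001] F [ 1.2  0.3 -4.2] open 0.046 j [0.02 0.2  1.8  0.   1.16 1.62]
 slide now [-0.0755 -0.2964  0.0092] after rot [-0.0733 -0.297   0.0077] rotvec [-0.04  0.98 -0.45]
```

move_arm(
  slide=[
    [-0.0125,-0.05,0],
    [-0.0125,-0.05,0],
    [-0.0125,-0.05,0],
    [-0.0125,-0.05,0],
    [-0.0125,-0.05,0],
    [-0.0125,-0.045,0],
    [0,0,0],
    [0,0,0],
  ],
  rotation=[
    [0,0,0],
    [0,0,0],
    [0,0,0],
    [0,0,0],
    [0,0,0],
    [0,0,0],
    [0,0.9,0],
    [0,0,0],
  ],
  jaw=[0,0,0,0,0,0,0,0],
)

```text
time_s: 7.75
tool_pos: [0.4126, 0.3236, 0.2271]
eef_rot: [0.002, 1.0, -0.017, 0.001]
ft_force: [-0.5, -0.5, -3.5]
opening: 0.0469
```

Run:
```python
from h import *
to([.413,.318,.082],-1.4)
p=robot.get_image('wrist');save(p,'w3');robot
```

```text
t 7.75 pos [0.4126 0.3236 0.2271] yaw -1.98 tilt [ 0.003 -0.004] F [-0.5 -0.5 -3.5] open 0.0469 j [ 0.65  0.26  1.72 -0.01  1.16  2.25]
 slide now [0.0002 0.005  0.1452] after rot [0.0006 0.0055 0.1451] rotvec [ 0.23 -0.15 -0.58]
```

View pics/w3.png

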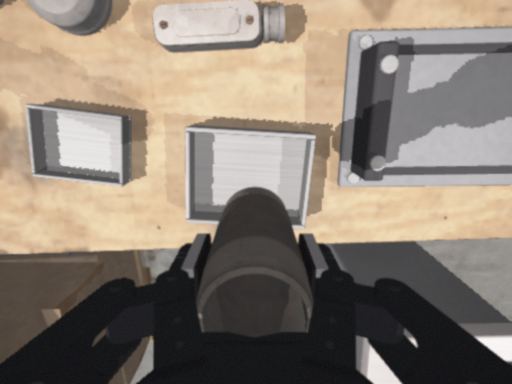

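Run:
```python
from h import *
np.set_printoptions(precision=4,suppress=True)
p=robot.get_image('wrist')
T=at(p,[(187,128),(314,134),(305,225),(187,220)],.035);print(T,T.mean(0))
print(at(p,[(155,25),(206,22),(257,20)],.039),at(p,[(285,22)],.02))
to([*T.mean(0)[:2],.082],-2)
```

```text
[[0.4673 0.3925 0.035 ]
 [0.4564 0.2583 0.035 ]
 [0.352  0.2663 0.035 ]
 [0.3633 0.4032 0.035 ]] [0.4097 0.3301 0.035 ]
[[0.563  0.4117 0.039 ]
 [0.5641 0.3635 0.039 ]
 [0.5641 0.3155 0.039 ]] [[0.5661 0.2872 0.02  ]]
t 7.85 pos [0.4131 0.3232 0.2274] yaw -2.07 tilt [ 0.003 -0.003] F [-0.3 -0.8 -4.1] open 0.0464 j [ 0.64  0.26  1.72 -0.    1.16  2.25]
 slide now [-0.0041 -0.0072  0.1454] after rot [-0.0036 -0.0068  0.1454] rotvec [ 0.18 -0.17 -0.07]
```

move_arm(
  slide=[
    [-0.004,-0.007,0.02],
    [0,0,0.04],
    [0,0,0.035],
    [0,0,0.03],
    [0,0,0],
  ],
  rotation=[
    [0,0,0],
    [0,0,0],
    [0,0,0],
    [0,0,0],
    [0,-0.4,0],
  ],
  jaw=[0,0,0,0,0],
)

```text
time_s: 8.48
tool_pos: [0.4132, 0.325, 0.1008]
eef_rot: [0.001, 1.0, -0.023, -0.001]
ft_force: [-0.5, 0.4, -2.8]
opening: 0.0466
```

Run:
```python
from h import *
to([.410,.330,.083],-2)
```

```text
t 8.47 pos [0.4132 0.325  0.1008] yaw -2.6 tilt [-0.001 -0.002] F [-0.5  0.4 -2.8] open 0.0466 j [ 0.64  0.39  1.89 -0.    0.87  2.26]
 slide now [-0.0034 -0.0049  0.0178] after rot [-0.0033 -0.0049  0.0178] rotvec [ 0.11  0.08 -0.6 ]
```

move_arm(
  slide=[
    [-0.003,-0.005,0.005],
    [0,0,0.006],
    [0,0,0.004],
    [0,0,0.002],
    [0,0,0],
  ],
  rotation=[
    [0,0,0],
    [0,0,0],
    [0,0,0],
    [0,0,0],
    [0,0,0],
  ],
  jaw=[0,0,0,0,0],
)

```text
time_s: 9.1
tool_pos: [0.4131, 0.3313, 0.0868]
eef_rot: [-0.002, 1.0, -0.024, 0.002]
ft_force: [-0.0, 0.0, -3.7]
opening: 0.0465
```

move_arm(
  slide=[
    [0,0,0.003],
    [0,0,0.002],
    [0,0,0.001],
    [0,0,0],
  ],
  rotation=[
    [0,0,0],
    [0,0,0],
    [0,0,0],
    [0,0,0],
  ],
  jaw=[0,0,0,0],
)

```text
time_s: 9.6
tool_pos: [0.4135, 0.3315, 0.0834]
eef_rot: [-0.002, 1.0, -0.023, 0.003]
ft_force: [-1.0, -0.1, -2.5]
opening: 0.0468
```

move_arm(
  slide=[
    [0,0,0.002],
    [0,0,0],
    [0,0,0],
    [0,0,0],
    [0,0,-0.04],
    [0,0,-0.05],
    [0,0,-0.05],
    [0,0,-0.03],
  ],
  rotation=[
    [0,0,0],
    [0,0,0],
    [0,0,0],
    [0,0,0],
    [0,0,0],
    [0,0,0],
    [0,0,0],
    [0,0,0],
  ],
  jaw=[0,0,90,90,90,90,90,90],
)

```text
time_s: 10.6
tool_pos: [0.4129, 0.3311, 0.2551]
eef_rot: [-0.001, 1.0, -0.023, 0.003]
ft_force: [0.3, 1.4, -0.2]
opening: 0.0767
```

move_arm(
  slide=[
    [0.03,0,0],
    [0.025,0,0],
    [0,0,0],
    [0,0,0],
    [0,0,0],
    [0,0,0],
    [0,0,0],
    [0,0,0],
  ],
  rotation=[
    [0,0,-10.5],
    [0,0,-10.5],
    [0,0,-10.5],
    [0,0,-10.5],
    [0,0,-10.5],
    [0,0,-10.5],
    [0,0,-10.5],
    [0,0,-10.5],
  ],
  jaw=[90,90,90,90,90,90,90,90],
)

```text
time_s: 11.6
tool_pos: [0.4725, 0.3352, 0.2582]
eef_rot: [0.002, 0.747, 0.665, 0.008]
ft_force: [-0.5, 0.8, -0.2]
opening: 0.0764
```

Run:
```python
from h import *
to([.564,.348,.20],90);p=robot.get_image('wrist');save(p,'w4')
```

```text
t 11.6 pos [0.4725 0.3352 0.2582] yaw 83.39 tilt [0.015 0.009] F [-0.5  0.8 -0.2] open 0.0764 j [ 0.6   0.32  1.56 -0.    1.25  0.71]
 slide now [0.0226 0.0887 0.0596] after rot [0.0128 0.0915 0.0582] rotvec [ 0.81 -0.54 -6.61]
```

View pics/w4.png

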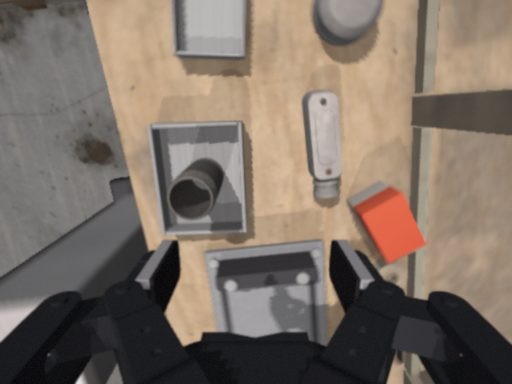

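```bash
cat >> h.py <<'E'
import pickle
def snap(n,cam='wrist'):
    p=robot.get_image(cam);save(p,n);pickle.dump(p,open(n+'.pkl','wb'));return p
def load(n): return pickle.load(open(n+'.pkl','rb'))
def bx(p,k,n=4): print(k,[(np.round(b['extent']).astype(int).tolist(),round(b['p'],2)) for b in robot.boxes_of(p,k)][:n])
E
python3 - <<'E'
from h import *
p=snap('w5');bx(p,'conduit_a')
P=at(p,[(322,92),(325,182)],.039);H=at(p,[(327,198)],.02);print(P,H)
d=P[0]-P[1];print(np.degrees(np.arctan2(d[1],d[0])))
c=(P[0]+H[0])/2;print(c);to([c[0],c[1],.12],90)
E
```

```text
conduit_a [([323, 145, 45, 104], 0.83)]
[[0.56132119 0.41625886 0.039     ]
 [0.56033683 0.31246715 0.039     ]] [[0.56650736 0.28529179 0.02      ]]
89.4566204114282
[0.56391428 0.35077532 0.0295    ]
t 11.75 pos [0.4724 0.3352 0.2583] yaw 82.87 tilt [0.015 0.009] F [0.6 0.  0.3] open 0.0769 j [ 0.6   0.32  1.56 -0.    1.25  0.72]
 slide now [0.0254 0.087  0.1397] after rot [0.0156 0.0915 0.1383] rotvec [ 0.81 -0.54 -7.13]
```

move_arm(
  slide=[
    [0,0,0],
    [0.008,0.045,0],
    [0.008,0.045,0.04],
    [0,0,0.04],
    [0,0,0.04],
    [0,0,0],
  ],
  rotation=[
    [0.8,-0.5,-6.6],
    [0,0,0],
    [0,0,0],
    [0,0,0],
    [0,0,0],
    [0,0,0],
  ],
  jaw=[90,90,90,90,90,90],
)

```text
time_s: 12.5
tool_pos: [0.5667, 0.3517, 0.1355]
eef_rot: [0.0, 0.716, 0.698, 0.002]
ft_force: [-0.0, 0.2, 0.6]
opening: 0.0767
```

Run:
```python
from h import *
to([.562,.352,.029],89.5); p=snap('w6');bx(p,'conduit_a')
```

```text
t 12.5 pos [0.5667 0.3517 0.1355] yaw 88.59 tilt [0.003 0.003] F [-0.   0.2  0.6] open 0.0767 j [0.54 0.55 1.5  0.   1.09 0.56]
 slide now [-0.0002 -0.0051  0.1065] after rot [ 0.0002 -0.0047  0.1065] rotvec [ 0.19 -0.17 -0.91]
conduit_a [([250, 192, 51, 154], 0.87)]
```

View pics/w6.png

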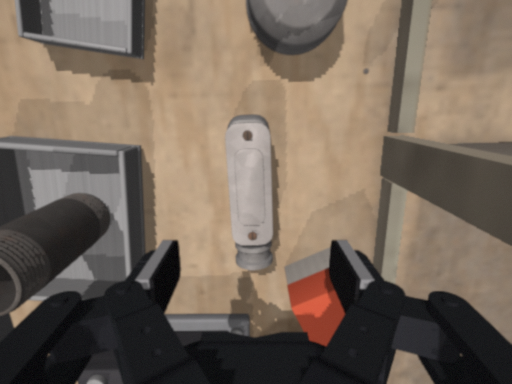

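Run:
```python
from h import *
p=load('w6')
P=at(p,[(249,122),(254,240)],.039);H=at(p,[(256,266)],.02);print(P,H)
d=P[0]-P[1];print(np.degrees(np.arctan2(d[1],d[0])))
to([P[:,0].mean(),(P[0,1]+H[0,1])/2,.029],89.5)
```

```text
[[0.56567957 0.41455321 0.039     ]
 [0.56698044 0.32005754 0.039     ]] [[0.56798963 0.28453189 0.02      ]]
90.78870989434951
t 12.6 pos [0.5689 0.3532 0.14  ] yaw 88.66 tilt [0.011 0.008] F [-0.5  0.5  0.2] open 0.0768 j [0.54 0.54 1.5  0.   1.09 0.56]
 slide now [-0.0046 -0.0036  0.111 ] after rot [-0.0037 -0.0025  0.111 ] rotvec [ 0.62 -0.44 -0.85]
```

move_arm(
  slide=[
    [-0.004,-0.004,0.02],
    [0,0,0.04],
    [0,0,0.03],
    [0,0,0],
    [0,0,0],
  ],
  rotation=[
    [0.6,-0.4,-1],
    [0,0,0],
    [0,0,0],
    [0,0,0],
    [0,0,0],
  ],
  jaw=[90,90,90,90,90],
)

```text
time_s: 13.22
tool_pos: [0.5681, 0.3515, 0.0547]
eef_rot: [0.002, 0.709, 0.705, 0.007]
ft_force: [0.4, 0.7, 0.6]
opening: 0.0769
```

Run:
```python
from h import *
to([.5665,.351,.029],90)
```

```text
t 13.22 pos [0.5681 0.3515 0.0547] yaw 89.71 tilt [0.012 0.007] F [0.4 0.7 0.6] open 0.0769 j [0.54 0.62 1.59 0.   0.91 0.54]
 slide now [-0.0007 -0.0019  0.0257] after rot [-0.0005 -0.0016  0.0257] rotvec [ 0.67 -0.42 -0.3 ]
```

move_arm(
  slide=[
    [0,-0.002,0.018],
    [0,0,0.008],
    [0,0,0],
    [0,0,0],
    [0,0,0],
    [0,0,0],
    [0,0,0],
  ],
  rotation=[
    [0.7,-0.4,0],
    [0,0,0],
    [0,0,0],
    [0,0,0],
    [0,0,0],
    [0,0,0],
    [0,0,0],
  ],
  jaw=[90,90,90,0,0,0,0],
)

```text
time_s: 14.1
tool_pos: [0.5677, 0.3527, 0.0307]
eef_rot: [0.0, 0.709, 0.705, 0.002]
ft_force: [0.1, -1.2, -2.4]
opening: 0.0337
```

Run:
```python
from h import *
to([.473,.14,.20],-1.4)
```

```text
t 14.1 pos [0.5677 0.3527 0.0307] yaw 89.72 tilt [0.004 0.003] F [ 0.1 -1.2 -2.4] open 0.0337 j [0.54 0.65 1.6  0.   0.88 0.54]
 slide now [-0.2126 -0.093  -0.1703] after rot [-0.0895  0.2149 -0.1693] rotvec [ 3.000e-02 -3.100e-01  9.111e+01]
```

move_arm(
  slide=[
    [0,0,-0.04],
    [0,0,-0.05],
    [0,0,-0.05],
    [0,0,-0.02],
    [0,0,0],
    [0,0,0],
    [0,0,0],
    [0,0,0],
  ],
  rotation=[
    [0,0,0],
    [0,0,0],
    [0,0,0],
    [0,0,0],
    [0,0,10.5],
    [0,0,10.5],
    [0,0,10.5],
    [0,0,10.5],
  ],
  jaw=[0,0,0,0,0,0,0,0],
)

```text
time_s: 15.1
tool_pos: [0.5662, 0.3511, 0.1931]
eef_rot: [-0.0, 0.918, 0.396, -0.0]
ft_force: [0.2, -0.8, -1.3]
opening: 0.0334
```

move_arm(
  slide=[
    [0,0,0],
    [0,0,0],
    [0,0,0],
    [0,0,0],
    [0,0,0],
    [-0.03,0.06,0],
    [-0.03,0.06,0],
    [0,0,0],
  ],
  rotation=[
    [0,0,10.5],
    [0,0,10.5],
    [0,0,10.5],
    [0,0,10.5],
    [0,0,5],
    [0,0,0],
    [0,0,0],
    [0,0,0],
  ],
  jaw=[0,0,0,0,0,0,0,0],
)

```text
time_s: 16.1
tool_pos: [0.5024, 0.2353, 0.1882]
eef_rot: [0.002, 1.0, -0.013, -0.004]
ft_force: [0.5, 1.2, -1.3]
opening: 0.0335
```

Run:
```python
from h import *
to([.473,.141,.10],-1.4)
```

```text
t 16.1 pos [0.5024 0.2353 0.1882] yaw -1.52 tilt [-0.007 -0.005] F [ 0.5  1.2 -1.3] open 0.0335 j [ 0.42  0.34  1.71 -0.    1.1   2.02]
 slide now [-0.0263  0.0946  0.0889] after rot [-0.0271  0.095   0.0882] rotvec [ 0.28  0.41 -0.12]
```

move_arm(
  slide=[
    [-0.013,0.047,0],
    [-0.014,0.047,0],
    [0,0,0.04],
    [0,0,0.045],
    [0,0,0],
    [0,0,0],
  ],
  rotation=[
    [0,0,0],
    [0.3,0.4,0],
    [0,0,0],
    [0,0,0],
    [0,0,0],
    [0,0,0],
  ],
  jaw=[0,0,0,0,0,0],
)

```text
time_s: 16.85
tool_pos: [0.4779, 0.1419, 0.1051]
eef_rot: [-0.002, 1.0, -0.013, 0.006]
ft_force: [-0.0, 0.2, -1.0]
opening: 0.0338
```

Run:
```python
from h import *
to([.473,.140,.043],-1.4);p=snap('w7')
```

```text
t 16.85 pos [0.4779 0.1419 0.1051] yaw -1.53 tilt [0.011 0.004] F [-0.   0.2 -1. ] open 0.0338 j [0.26 0.34 1.95 0.   0.83 1.86]
 slide now [-0.0056  0.0023  0.062 ] after rot [-0.0049  0.002   0.0621] rotvec [-0.25 -0.64 -0.13]
```

View pics/w7.png

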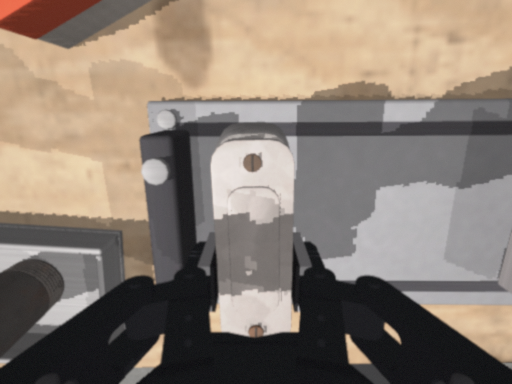

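move_arm(
  slide=[
    [-0.005,0.002,0.01],
    [0,0,0.025],
    [0,0,0.015],
    [0,0,0],
    [0,0,0],
  ],
  rotation=[
    [-0.2,-0.6,0],
    [0,0,0],
    [0,0,0],
    [0,0,0],
    [0,-0.4,0],
  ],
  jaw=[0,0,0,0,0],
)

```text
time_s: 17.52
tool_pos: [0.4754, 0.1416, 0.0577]
eef_rot: [-0.002, 1.0, -0.013, 0.001]
ft_force: [0.9, -0.3, -2.3]
opening: 0.0338
```

Run:
```python
from h import *
to([.473,.140,.043],-1.4)
```

```text
t 17.52 pos [0.4754 0.1416 0.0577] yaw -1.44 tilt [0.001 0.003] F [ 0.9 -0.3 -2.3] open 0.0338 j [0.26 0.41 2.   0.   0.72 1.86]
 slide now [-0.0024  0.0017  0.0147] after rot [-0.0023  0.0016  0.0147] rotvec [-0.19 -0.07 -0.04]
```

move_arm(
  slide=[
    [-0.002,0.002,0.006],
    [0,0,0.005],
    [0,0,0.003],
    [0,0,0],
    [0,0,0],
  ],
  rotation=[
    [0,0,0],
    [0,0,0],
    [0,0,0],
    [0,-0.2,0],
    [0,0,0],
  ],
  jaw=[0,0,0,0,0],
)

```text
time_s: 18.15
tool_pos: [0.4742, 0.1397, 0.0441]
eef_rot: [-0.002, 1.0, -0.013, 0.0]
ft_force: [-0.1, -0.1, -1.2]
opening: 0.0334
```

move_arm(
  slide=[
    [0,0,0.002],
    [0,0,0],
    [0,0,0],
    [0,0,0],
    [0,0,-0.03],
    [0,0,-0.05],
    [0,0,-0.06],
    [0,0,-0.06],
  ],
  rotation=[
    [0,0,0],
    [0,0,0],
    [0,0,0],
    [0,0,0],
    [0,0,0],
    [0,0,0],
    [0,0,0],
    [0,0,0],
  ],
  jaw=[0,60,60,60,60,60,60,60],
)

```text
time_s: 19.15
tool_pos: [0.4723, 0.1384, 0.2437]
eef_rot: [-0.001, 1.0, -0.013, -0.005]
ft_force: [1.1, -0.5, 0.3]
opening: 0.0513
```

move_arm(
  slide=[
    [0,0.04,-0.05],
    [0,0.06,-0.04],
    [0,0.06,0],
    [0,0.06,0],
    [0,0.06,0],
    [-0.01,0.06,0],
    [-0.01,0.06,0],
    [-0.01,0.06,0],
  ],
  rotation=[
    [0,0,0],
    [0,0,0],
    [0,0,0],
    [0,0,0],
    [0,0,0],
    [0,0,0],
    [0,0,0],
    [0,0,0],
  ],
  jaw=[90,90,90,90,90,90,90,90],
)

```text
time_s: 20.15
tool_pos: [0.4347, -0.3198, 0.3336]
eef_rot: [-0.001, 1.0, -0.008, 0.005]
ft_force: [1.3, -0.7, -0.7]
opening: 0.0768
```

Run:
```python
from h import *
p=snap('w8');to([.45,-.33,.36],90);bx(p,'conduit_a')
```

```text
t 20.2 pos [ 0.433  -0.3271  0.3329] yaw -1.22 tilt [ 0.007 -0.005] F [-1.1 -5.4  1. ] open 0.077 j [-0.67  0.22  1.5   0.    1.41  0.92]
 slide now [ 0.0173  0.0027 -0.027 ] after rot [-0.0029  0.017  -0.0271] rotvec [ 5.300e-01 -8.000e-02 -9.122e+01]
conduit_a [([281, 164, 84, 38], 0.64)]
```

View pics/w8.png

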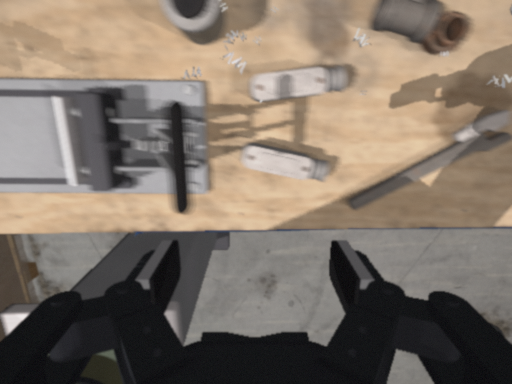

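Run:
```python
from h import *
p=load('w8')
for a,b,h in [((252,87),(332,78),(351,77)),((244,155),(312,167),(327,171))]:
    P=at(p,[a,b],.039);H=at(p,[h],.02)[0];d=P[0]-P[1];print(P[:,:2],H,'yaw',np.degrees(np.arctan2(d[1],d[0])),'c',(P[0]+H)/2)
to([.42,-.37,.2],82)
```

```text
[[ 0.53546785 -0.31706717]
 [ 0.54487208 -0.42416854]] [ 0.54731573 -0.4552214   0.02      ] yaw 95.01809000981773 c [ 0.54139179 -0.38614429  0.0295    ]
[[ 0.44358906 -0.30385115]
 [ 0.42448681 -0.40252764]] [ 0.41406112 -0.42939921  0.02      ] yaw 79.04393860667449 c [ 0.42882509 -0.36662518  0.0295    ]
t 20.25 pos [ 0.4338 -0.3231  0.3328] yaw -1.29 tilt [ 0.007 -0.   ] F [0.1 0.8 0. ] open 0.0767 j [-0.66  0.22  1.5   0.    1.41  0.93]
 slide now [-0.0137  0.0472  0.1327] after rot [-0.0484 -0.0071  0.1328] rotvec [  0.3   -0.35 -83.29]
```

move_arm(
  slide=[
    [-0.003,0.05,0],
    [0,0,0],
    [0,0,0],
    [0,0,0],
    [0,0,0],
    [0,0,0],
    [0,0,0],
    [0,0,0],
  ],
  rotation=[
    [0,0,-10],
    [0,0,-10],
    [0,0,-10],
    [0,0,-10],
    [0,0,-10],
    [0,0,-10],
    [0,0,-10],
    [0,0,-10],
  ],
  jaw=[90,90,90,90,90,90,90,90],
)

```text
time_s: 21.25
tool_pos: [0.4304, -0.3691, 0.331]
eef_rot: [-0.001, 0.758, 0.652, 0.004]
ft_force: [-0.2, -0.1, 0.5]
opening: 0.0772
```

move_arm(
  slide=[
    [0,0,0.05],
    [0,0,0.05],
    [0,0,0.05],
    [0,0,0.03],
    [0,0,0],
  ],
  rotation=[
    [0,0,0],
    [0,0,0],
    [0,0,0],
    [0,0,0],
    [0,0,0],
  ],
  jaw=[90,90,90,90,90],
)

```text
time_s: 21.88
tool_pos: [0.4339, -0.3639, 0.1476]
eef_rot: [0.001, 0.757, 0.654, 0.005]
ft_force: [-0.1, -0.1, 1.6]
opening: 0.0768
```

Run:
```python
from h import *
p=snap('w9');to([.429,-.369,.029],79);bx(p,'conduit_a')
```

```text
t 21.93 pos [ 0.4346 -0.3647  0.1492] yaw 81.66 tilt [0.011 0.004] F [ 0.3  0.1 -0.6] open 0.0768 j [-0.72  0.39  1.74  0.01  1.01 -0.58]
 slide now [-0.0058 -0.0063  0.1201] after rot [-0.0053 -0.0047  0.1202] rotvec [ 0.61 -0.32  2.66]
conduit_a [([248, 186, 45, 146], 0.89), ([371, 186, 67, 149], 0.64)]
```

View pics/w9.png

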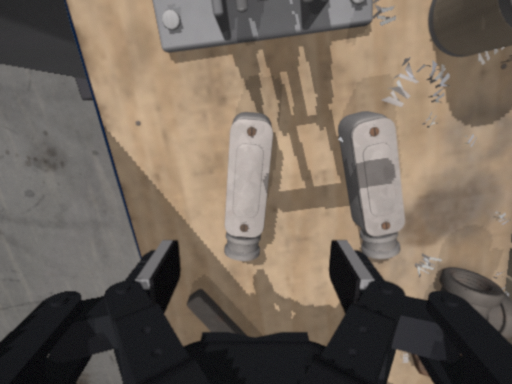

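Run:
```python
from h import *
p=load('w9')
for a,b,h in [((251.5,122),(244,230),(242,256)),((371,120),(383,230),(380,255))]:
    P=at(p,[a,b],.039);H=at(p,[h],.02)[0];d=P[0]-P[1];print(P[:,:2],H,'yaw',np.degrees(np.arctan2(d[1],d[0])),'c',P.mean(0),P[1]+d*.42)
```

```text
[[ 0.44259777 -0.30186727]
 [ 0.42290794 -0.3901225 ]] [ 0.41507027 -0.42462848  0.02      ] yaw 77.4232219916513 c [ 0.43275285 -0.34599489  0.039     ] [ 0.43117767 -0.3530553   0.039     ]
[[ 0.53381698 -0.31388548]
 [ 0.54113761 -0.40777883]] [ 0.54574322 -0.44311075  0.02      ] yaw 94.45818971945177 c [ 0.53747729 -0.36083215  0.039     ] [ 0.53806294 -0.36834362  0.039     ]
```

move_arm(
  slide=[
    [0,0,0],
    [0,-0.005,0.045],
    [0,0,0.045],
    [0,0,0],
    [0,0,0],
  ],
  rotation=[
    [0.6,-0.3,4.2],
    [0,0,0],
    [0,0,0],
    [0,0,0],
    [0,0,0],
  ],
  jaw=[90,90,90,90,90],
)

```text
time_s: 22.6
tool_pos: [0.4383, -0.3701, 0.0711]
eef_rot: [0.014, 0.781, 0.625, 0.003]
ft_force: [-0.3, 1.1, -0.1]
opening: 0.0769
```

Run:
```python
from h import *
to([.429,-.362,.029],77.5)
```

```text
t 22.6 pos [ 0.4383 -0.3701  0.0711] yaw 77.33 tilt [ 0.021 -0.018] F [-0.3  1.1 -0.1] open 0.0769 j [-0.72  0.48  1.83  0.    0.81 -0.5 ]
 slide now [ 0.0064 -0.0119  0.0418] after rot [ 0.0059 -0.0108  0.0421] rotvec [ 1.41  0.74 -0.16]
```

move_arm(
  slide=[
    [0.006,-0.011,0],
    [0,0,0],
    [0,0,0.02],
    [0,0,0],
    [0,0,0],
  ],
  rotation=[
    [1.4,0.7,0],
    [0,0,0],
    [0,0,0],
    [0,0,0],
    [0.3,0.3,0],
  ],
  jaw=[90,90,90,90,90],
)

```text
time_s: 23.22
tool_pos: [0.4312, -0.3637, 0.0575]
eef_rot: [0.002, 0.781, 0.625, 0.001]
ft_force: [0.4, 0.3, -0.3]
opening: 0.0769
```

Run:
```python
from h import *
to([.429,-.362,.029],77.5)
```

```text
t 23.23 pos [ 0.4312 -0.3637  0.0575] yaw 77.34 tilt [ 0.004 -0.001] F [ 0.4  0.3 -0.3] open 0.0769 j [-0.72  0.49  1.84  0.    0.8  -0.5 ]
 slide now [ 0.0012 -0.0026  0.0285] after rot [ 0.0012 -0.0025  0.0285] rotvec [ 0.22  0.02 -0.16]
```

move_arm(
  slide=[
    [0.001,-0.003,0.018],
    [0,0,0.009],
    [0,0,0],
    [0,0,0],
    [0,0,0],
    [0,0,0],
    [0,0,0],
  ],
  rotation=[
    [0.3,0,0],
    [0,0,0],
    [0,0,0],
    [0,0,0],
    [0,0,0],
    [0,0,0],
    [0,0,0],
  ],
  jaw=[90,90,90,0,0,0,0],
)

```text
time_s: 24.1
tool_pos: [0.429, -0.3626, 0.0298]
eef_rot: [0.0, 0.781, 0.625, -0.001]
ft_force: [0.4, -0.2, -2.4]
opening: 0.0338
```

Run:
```python
from h import *
to([.47,.075,.33],-1.4)
```

```text
t 24.1 pos [ 0.429  -0.3626  0.0298] yaw 77.34 tilt [-0.    -0.001] F [ 0.4 -0.2 -2.4] open 0.0338 j [-0.72  0.53  1.87 -0.    0.74 -0.5 ]
 slide now [ 0.4356 -0.0559 -0.3007] after rot [ 0.0303 -0.4385 -0.3002] rotvec [4.000e-02 6.000e-02 7.874e+01]
```

move_arm(
  slide=[
    [0,0,-0.04],
    [0,0,-0.055],
    [0,0,-0.055],
    [0,0,-0.055],
    [0,0,-0.055],
    [0,0,-0.02],
    [0,0,0],
    [0,0,0],
  ],
  rotation=[
    [0,0,0],
    [0,0,0],
    [0,0,0],
    [0,0,0],
    [0,0,0],
    [0,0,10.5],
    [0,0,10.5],
    [0,0,10.5],
  ],
  jaw=[0,0,0,0,0,0,0,0],
)

```text
time_s: 25.1
tool_pos: [0.428, -0.3612, 0.3166]
eef_rot: [-0.002, 0.924, 0.383, -0.002]
ft_force: [0.8, -0.2, -2.8]
opening: 0.0334
```

move_arm(
  slide=[
    [0,0,0],
    [0,0,0],
    [0,0,0],
    [0,0,0],
    [0,0,0],
    [0.005,-0.03,0],
    [0.005,-0.055,0],
    [0.005,-0.055,0],
  ],
  rotation=[
    [0,0,10.5],
    [0,0,10.5],
    [0,0,10.5],
    [0,0,10.5],
    [0,0,5],
    [0,0,0],
    [0,0,0],
    [0,0,0],
  ],
  jaw=[0,0,0,0,0,0,0,0],
)

```text
time_s: 26.1
tool_pos: [0.4489, -0.2203, 0.3125]
eef_rot: [-0.004, 0.999, -0.031, -0.006]
ft_force: [1.3, 0.1, -1.9]
opening: 0.0337
```

move_arm(
  slide=[
    [0.003,-0.055,0],
    [0.003,-0.055,0],
    [0.003,-0.055,0],
    [0.003,-0.055,0],
    [0,-0.03,0],
    [0,0,0],
  ],
  rotation=[
    [0,0,0],
    [0,0,0],
    [0,0,0],
    [0,0,0],
    [0,0,0],
    [0,0,0],
  ],
  jaw=[0,0,0,0,0,0],
)

```text
time_s: 26.85
tool_pos: [0.4745, 0.0398, 0.312]
eef_rot: [-0.004, 1.0, -0.029, -0.007]
ft_force: [0.4, -0.7, -2.3]
opening: 0.0336
```

Run:
```python
from h import *
to([.4705,.075,.042],-1.4)
p=snap('w10');bx(p,'conduit_a')
```

```text
t 26.85 pos [0.4745 0.0398 0.312 ] yaw -3.34 tilt [-0.015  0.009] F [ 0.4 -0.7 -2.3] open 0.0336 j [0.05 0.13 1.66 0.01 1.36 1.68]
 slide now [-0.002  -0.0327  0.2703] after rot [-0.0049 -0.0351  0.27  ] rotvec [-0.49  0.85 -1.95]
conduit_a [([184, 160, 39, 95], 0.76), ([507, 96, 6, 22], 0.6), ([256, 226, 84, 224], 0.59), ([466, 167, 92, 50], 0.42)]
```

Run:
```python
from h import *
p=load('w10')
print(at(p,[(164.5,160)],.051),at(p,[(203.5,160)],.012),at(p,[(203.5,160)],.051))
```

```text
[[0.48229409 0.16208824 0.051     ]] [[0.4720431  0.11789118 0.012     ]] [[0.47940624 0.11011925 0.051     ]]
```

move_arm(
  slide=[
    [-0.005,-0.035,0],
    [0,0,0.055],
    [0,0,0.055],
    [0,0,0.055],
    [0,0,0.04],
    [0,0,0],
    [0,0,0],
  ],
  rotation=[
    [-0.5,0.8,-1.9],
    [0,0,0],
    [0,0,0],
    [0,0,0],
    [0,0,0],
    [0,0,0],
    [0,0,0],
  ],
  jaw=[0,0,0,0,0,0,0],
)

```text
time_s: 27.82
tool_pos: [0.4755, 0.065, 0.1049]
eef_rot: [0.002, 1.0, -0.019, 0.004]
ft_force: [0.2, -1.5, -1.1]
opening: 0.0332
```

Run:
```python
from h import *
to([.4705,.075,.042],-1.4)
p=snap('w11');bx(p,'conduit_a')
```

```text
t 27.82 pos [0.4755 0.065  0.1049] yaw -2.23 tilt [ 0.008 -0.004] F [ 0.2 -1.5 -1.1] open 0.0332 j [ 0.11  0.32  1.99 -0.01  0.82  1.73]
 slide now [-0.0059 -0.01    0.0629] after rot [-0.0053 -0.0098  0.0629] rotvec [ 0.19 -0.45 -0.83]
conduit_a [([145, 202, 84, 157], 0.78), ([255, 228, 81, 220], 0.76)]
```

View pics/w11.png

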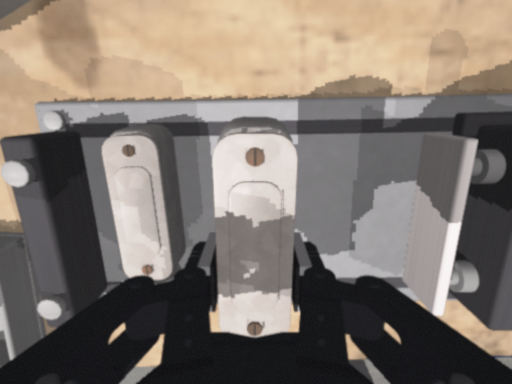

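move_arm(
  slide=[
    [-0.005,-0.008,0.01],
    [0,0,0.025],
    [0,0,0.015],
    [0,0,0],
    [0,0,0],
  ],
  rotation=[
    [0.2,-0.5,-0.8],
    [0,0,0],
    [0,0,0],
    [0,0,0],
    [0,-0.4,0],
  ],
  jaw=[0,0,0,0,0],
)

```text
time_s: 28.55
tool_pos: [0.4734, 0.0759, 0.0579]
eef_rot: [-0.002, 1.0, -0.011, 0.001]
ft_force: [-0.3, -0.3, -2.1]
opening: 0.0339
```

Run:
```python
from h import *
to([.4705,.073,.042],-1.4)
```

```text
t 28.55 pos [0.4734 0.0759 0.0579] yaw -1.24 tilt [0.002 0.003] F [-0.3 -0.3 -2.1] open 0.0339 j [0.13 0.39 2.04 0.   0.71 1.72]
 slide now [-0.0028  0.003   0.0159] after rot [-0.0028  0.003   0.0159] rotvec [-0.18 -0.11  0.16]
```

Then release at the bed, lift, and travel to R1.

move_arm(
  slide=[
    [-0.003,0.003,0.006],
    [0,0,0.005],
    [0,0,0.004],
    [0,0,0.001],
    [0,0,0],
  ],
  rotation=[
    [0,0,0],
    [0,0,0],
    [0,0,0],
    [0,-0.2,0],
    [0,0,0],
  ],
  jaw=[0,0,0,0,0],
)

```text
time_s: 29.18
tool_pos: [0.4712, 0.073, 0.0421]
eef_rot: [-0.002, 1.0, -0.011, 0.001]
ft_force: [0.7, -0.9, -2.3]
opening: 0.0336
```

move_arm(
  slide=[
    [0,0,0],
    [0,0,0],
    [0,0,0],
    [0,0,-0.03],
    [0,0,-0.05],
    [0,0,-0.06],
    [0,0,-0.06],
    [0,0,-0.06],
  ],
  rotation=[
    [0,0,0],
    [0,0,0],
    [0,0,0],
    [0,0,0],
    [0,0,0],
    [0,0,0],
    [0,0,0],
    [0,0,0],
  ],
  jaw=[60,60,60,60,60,60,60,60],
)

```text
time_s: 30.18
tool_pos: [0.4691, 0.0719, 0.3066]
eef_rot: [-0.001, 1.0, -0.011, -0.004]
ft_force: [1.5, 0.5, -0.5]
opening: 0.0511
```

move_arm(
  slide=[
    [0.005,0.045,-0.02],
    [0.01,0.058,-0.01],
    [0.01,0.058,0],
    [0.01,0.058,0],
    [0.01,0.058,0],
    [0.01,0.058,0],
    [0.01,0.058,0],
    [0.01,0.058,0],
  ],
  rotation=[
    [0,0,0],
    [0,0,0],
    [0,0,0],
    [0,0,0],
    [0,0,0],
    [0,0,0],
    [0,0,0],
    [0,0,0],
  ],
  jaw=[90,90,90,90,90,90,90,90],
)

```text
time_s: 31.18
tool_pos: [0.5396, -0.39, 0.3454]
eef_rot: [-0.002, 1.0, -0.006, 0.007]
ft_force: [0.5, -0.6, -0.6]
opening: 0.0765
```

move_arm(
  slide=[
    [0,0,0],
    [0,0,0],
    [0,0,0],
    [0,0,0],
    [0,0,0],
    [0,0,0],
    [0,0,0],
    [0,0,0],
  ],
  rotation=[
    [0,0,-10.5],
    [0,0,-10.5],
    [0,0,-10.5],
    [0,0,-10.5],
    [0,0,-10.5],
    [0,0,-10.5],
    [0,0,-10.5],
    [0,0,-10.5],
  ],
  jaw=[90,90,90,90,90,90,90,90],
)

```text
time_s: 32.17
tool_pos: [0.5382, -0.3956, 0.341]
eef_rot: [0.001, 0.737, 0.676, 0.005]
ft_force: [-0.1, 0.4, 0.2]
opening: 0.0771
```

Run:
```python
from h import *
to([.5395,-.378,.15],94.5)
p=snap('w12');bx(p,'conduit_a')
```

```text
t 32.17 pos [ 0.5382 -0.3956  0.341 ] yaw 85.1 tilt [0.008 0.006] F [-0.1  0.4  0.2] open 0.0771 j [-0.66  0.44  1.17  0.01  1.53 -0.57]
 slide now [ 0.0164 -0.0016  0.1911] after rot [0.0174 0.0027 0.191 ] rotvec [ 0.46 -0.33 -9.4 ]
conduit_a [([252, 141, 36, 88], 0.85)]
```

move_arm(
  slide=[
    [0.01,0.001,0.01],
    [0.005,0,0.055],
    [0,0,0.055],
    [0,0,0.055],
    [0,0,0.02],
    [0,0,0],
  ],
  rotation=[
    [0.4,-0.3,-9.4],
    [0,0,0],
    [0,0,0],
    [0,0,0],
    [0,0,0],
    [0.3,-0.3,0],
  ],
  jaw=[90,90,90,90,90,90],
)

```text
time_s: 33.02
tool_pos: [0.5408, -0.3808, 0.142]
eef_rot: [0.002, 0.687, 0.727, -0.003]
ft_force: [-0.2, 0.1, 0.5]
opening: 0.077
```

Run:
```python
from h import *
to([.5395,-.378,.03],94.5)
p=load('w12');print(at(p,[(252,141)],.03))
p=snap('w13');bx(p,'conduit_a')
```

```text
t 33.02 pos [ 0.5408 -0.3808  0.142 ] yaw 93.19 tilt [-0.001 -0.008] F [-0.2  0.1  0.5] open 0.077 j [-0.63  0.53  1.51 -0.01  1.1  -0.68]
 slide now [ 0.0038 -0.001   0.112 ] after rot [ 0.0029 -0.0011  0.112 ] rotvec [-0.08  0.46 -1.31]
[[ 0.54027943 -0.37001105  0.03      ]]
conduit_a [([253, 184, 49, 149], 0.67)]
```

View pics/w13.png

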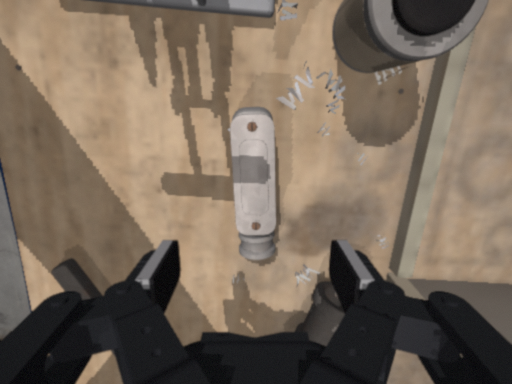

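Run:
```python
from h import *
p=load('w13')
for a,b,h in [((251,113),(257,232),(257,258))]:
    P=at(p,[a,b],.039);H=at(p,[h],.02)[0];d=P[0]-P[1];print(P[:,:2],H,'yaw',np.degrees(np.arctan2(d[1],d[0])),'c',(P[0]+H)/2)
print('fitting',at(p,[(322,283),(305,320)],.04))
to([.538,-.374,.03],94)
```

```text
[[ 0.53547302 -0.31327804]
 [ 0.54558379 -0.40942541]] [ 0.54782265 -0.44495237  0.02      ] yaw 96.00311112163666 c [ 0.54164783 -0.3791152   0.0295    ]
fitting [[ 0.6059819  -0.45500383  0.04      ]
 [ 0.59515835 -0.49532764  0.04      ]]
t 33.12 pos [ 0.5421 -0.3814  0.1443] yaw 93.28 tilt [ 0.003 -0.01 ] F [-0.3  0.4  0.2] open 0.077 j [-0.63  0.53  1.51 -0.01  1.1  -0.68]
 slide now [ 0.0088 -0.0039  0.1143] after rot [ 0.0076 -0.0035  0.1143] rotvec [ 0.13  0.61 -0.72]
```

move_arm(
  slide=[
    [0.002,0,0.01],
    [0,0,0.045],
    [0,0,0.03],
    [0,0,0],
    [0,0,0],
  ],
  rotation=[
    [0,0.5,-2],
    [0,0,0],
    [0,0,0],
    [0,0,0],
    [0,0,0],
  ],
  jaw=[90,90,90,90,90],
)

```text
time_s: 33.75
tool_pos: [0.5464, -0.3823, 0.0643]
eef_rot: [0.008, 0.673, 0.74, 0.001]
ft_force: [0.2, -0.5, 0.3]
opening: 0.0768
```

Run:
```python
from h import *
to([.5415,-.379,.029],95)
```

```text
t 33.75 pos [ 0.5464 -0.3823  0.0643] yaw 95.44 tilt [ 0.014 -0.009] F [ 0.2 -0.5  0.3] open 0.0768 j [-0.63  0.61  1.59  0.    0.93 -0.72]
 slide now [ 0.0041 -0.005   0.0352] after rot [ 0.0037 -0.0046  0.0353] rotvec [0.76 0.6  0.45]
```

move_arm(
  slide=[
    [0.003,-0.005,0.008],
    [0,0,0],
    [0.001,-0.001,0.018],
    [0,0,0.008],
    [0,0,0],
    [0,0,0],
  ],
  rotation=[
    [0.8,0.6,0],
    [0,0,0],
    [0.4,0.3,0],
    [0,0,0],
    [0,0,0],
    [0,0,0],
  ],
  jaw=[90,90,90,90,90,90],
)

```text
time_s: 34.5
tool_pos: [0.5409, -0.3796, 0.0308]
eef_rot: [-0.003, 0.673, 0.74, -0.001]
ft_force: [-0.3, 0.7, 0.5]
opening: 0.0769
```

Run:
```python
from h import *
to([.5415,-.379,.030],95)
```

```text
t 34.5 pos [ 0.5409 -0.3796  0.0308] yaw 95.46 tilt [-0.006  0.003] F [-0.3  0.7  0.5] open 0.0769 j [-0.63  0.65  1.61 -0.    0.89 -0.72]
 slide now [0.0006 0.0007 0.0008] after rot [0.0006 0.0007 0.0008] rotvec [-0.31 -0.18  0.46]
```

move_arm(
  slide=[
    [0,0,0],
    [0,0,0],
    [0,0,0],
    [0,0,0],
    [0,0,-0.04],
    [0,0,-0.055],
    [0,0,-0.055],
    [0,0,-0.055],
  ],
  rotation=[
    [0,0,0],
    [0,0,0],
    [0,0,0],
    [0,0,0],
    [0,0,0],
    [0,0,0],
    [0,0,0],
    [0,0,0],
  ],
  jaw=[0,0,0,0,0,0,0,0],
)

```text
time_s: 35.5
tool_pos: [0.5398, -0.3785, 0.2345]
eef_rot: [-0.01, 0.673, 0.74, -0.002]
ft_force: [0.9, -0.6, -0.8]
opening: 0.0335
```

move_arm(
  slide=[
    [0,0,-0.055],
    [0,0,-0.02],
    [0,0,0],
    [0,0,0],
    [0,0,0],
    [0,0,0],
    [0,0,0],
    [0,0,0],
  ],
  rotation=[
    [0,0,10.5],
    [0,0,10.5],
    [0,0,10.5],
    [0,0,10.5],
    [0,0,10.5],
    [0,0,10.5],
    [0,0,10.5],
    [0,0,10.5],
  ],
  jaw=[0,0,0,0,0,0,0,0],
)

```text
time_s: 36.5
tool_pos: [0.541, -0.3791, 0.3159]
eef_rot: [-0.004, 0.997, 0.082, -0.006]
ft_force: [-0.3, 0.2, -1.3]
opening: 0.0334
```

Run:
```python
from h import *
to([.469,.005,.31],-1.4)
```

```text
t 36.5 pos [ 0.541  -0.3791  0.3159] yaw 9.41 tilt [-0.012  0.008] F [-0.3  0.2 -1.3] open 0.0334 j [-0.63  0.44  1.22 -0.    1.49  0.78]
 slide now [-0.0081 -0.3906  0.0097] after rot [-0.0813 -0.3822  0.0059] rotvec [-0.48  0.67 10.81]
```

move_arm(
  slide=[
    [0,0,0],
    [-0.011,-0.05,0],
    [-0.011,-0.055,0],
    [-0.011,-0.055,0],
    [-0.011,-0.055,0],
    [-0.011,-0.055,0],
    [-0.011,-0.055,0],
    [-0.011,-0.04,0],
  ],
  rotation=[
    [-0.5,0.6,10.6],
    [0,0,0],
    [0,0,0],
    [0,0,0],
    [0,0,0],
    [0,0,0],
    [0,0,0],
    [0,0,0],
  ],
  jaw=[0,0,0,0,0,0,0,0],
)

```text
time_s: 37.5
tool_pos: [0.4697, -0.0036, 0.3117]
eef_rot: [-0.002, 1.0, -0.015, -0.003]
ft_force: [0.9, -0.6, -0.9]
opening: 0.0334
```

Run:
```python
from h import *
p=snap('w14');bx(p,'conduit_a')
to([.469,.005,.10],-1.4)
```

```text
conduit_a [([198, 157, 33, 96], 0.89), ([150, 156, 48, 92], 0.76), ([254, 223, 84, 222], 0.58)]
t 37.6 pos [ 0.4691 -0.0024  0.3119] yaw -1.53 tilt [-0.007  0.005] F [ 0.  -0.4 -1.3] open 0.0335 j [-0.03  0.12  1.68  0.    1.35  1.56]
 slide now [ 0.0012 -0.0064  0.2119] after rot [-0.0003 -0.0074  0.2119] rotvec [-0.28  0.39 -0.13]
```

move_arm(
  slide=[
    [0,-0.007,0.03],
    [0,0,0.055],
    [0,0,0.055],
    [0,0,0.055],
    [0,0,0.03],
    [0,0,0],
    [0,0,0],
  ],
  rotation=[
    [-0.2,0.3,0],
    [0,0,0],
    [0,0,0],
    [0,0,0],
    [0,0,0],
    [0,-0.5,0],
    [0,0,0],
  ],
  jaw=[0,0,0,0,0,0,0],
)

```text
time_s: 38.48
tool_pos: [0.4724, 0.0019, 0.0829]
eef_rot: [0.001, 1.0, -0.013, -0.001]
ft_force: [1.2, 0.6, -2.0]
opening: 0.0336
```

Run:
```python
from h import *
p=load('w14');print(at(p,[(214.5,157),(174,157)],.012),at(p,[(181.5,157),(126,157)],.051))
to([.469,.005,.042],-1.4)
p=snap('w15');bx(p,'conduit_a')
```

```text
[[0.47170104 0.05629711 0.012     ]
 [0.47339311 0.11551759 0.012     ]] [[0.47980003 0.09424669 0.051     ]
 [0.48185989 0.16769724 0.051     ]]
t 38.48 pos [0.4724 0.0019 0.0829] yaw -1.5 tilt [-0.003 -0.001] F [ 1.2  0.6 -2. ] open 0.0336 j [-0.02  0.35  2.03 -0.    0.77  1.58]
 slide now [-0.0034 -0.0031  0.0409] after rot [-0.0035 -0.003   0.0409] rotvec [ 0.07  0.16 -0.1 ]
conduit_a [([256, 225, 86, 223], 0.64), ([137, 203, 92, 167], 0.6), ([47, 224, 94, 204], 0.57)]
```

move_arm(
  slide=[
    [-0.003,-0.003,0.01],
    [0,0,0.014],
    [0,0,0.008],
    [0,0,0.003],
    [0,0,0],
  ],
  rotation=[
    [0,0,0],
    [0,0,0],
    [0,0,0],
    [0,-0.3,0],
    [0,0,0],
  ],
  jaw=[0,0,0,0,0],
)

```text
time_s: 39.2
tool_pos: [0.471, 0.0056, 0.0497]
eef_rot: [0.0, 1.0, -0.013, -0.0]
ft_force: [1.0, 0.4, -1.0]
opening: 0.034
```

Run:
```python
from h import *
to([.469,.005,.042],-1.4)
```

```text
t 39.2 pos [0.471  0.0056 0.0497] yaw -1.48 tilt [-0.    -0.001] F [ 1.   0.4 -1. ] open 0.034 j [-0.01  0.4   2.07 -0.    0.68  1.59]
 slide now [-0.002   0.0007  0.0077] after rot [-0.002   0.0007  0.0077] rotvec [ 0.05  0.02 -0.08]
```

move_arm(
  slide=[
    [-0.002,0,0.004],
    [0,0,0.003],
    [0,0,0.001],
    [0,0,0],
    [0,0,0],
    [0,0,0],
    [0,0,0],
    [0,0,-0.02],
  ],
  rotation=[
    [0,0,0],
    [0,0,0],
    [0,0,0],
    [0,0,0],
    [0,0,0],
    [0,0,0],
    [0,0,0],
    [0,0,0],
  ],
  jaw=[0,0,0,0,60,60,60,60],
)

```text
time_s: 40.2
tool_pos: [0.4685, 0.0056, 0.0631]
eef_rot: [0.0, 1.0, -0.013, -0.001]
ft_force: [-0.4, -0.1, 0.0]
opening: 0.0512
```

move_arm(
  slide=[
    [0,0,-0.05],
    [0,0,-0.06],
    [0,0,-0.06],
    [0,0,-0.06],
    [0,0,-0.06],
    [0,0.03,-0.02],
    [0,0.03,0],
    [0,0,0],
  ],
  rotation=[
    [0,0,0],
    [0,0,0],
    [0,0,0],
    [0,0,0],
    [0,0,0],
    [0,0,0],
    [0,0,0],
    [0,0,0],
  ],
  jaw=[60,60,0,0,0,0,0,0],
)

```text
time_s: 41.2
tool_pos: [0.4674, -0.0552, 0.3848]
eef_rot: [0.001, 1.0, -0.012, 0.001]
ft_force: [0.5, 1.1, -0.2]
opening: 0.0
```

Run:
```python
from h import *
st();p=snap('w16');bx(p,'conduit_a',6);bx(p,'lever_grip');bx(p,'face_plate')
```

```text
t 41.2 pos [ 0.4674 -0.0552  0.3848] yaw -1.41 tilt [ 0.003 -0.002] F [ 0.5  1.1 -0.2] open 0.0 j [-0.14  0.09  1.53 -0.    1.51  1.45]
conduit_a [([134, 149, 38, 79], 0.66), ([218, 149, 24, 83], 0.63)]
lever_grip [([384, 174, 106, 90], 0.82)]
face_plate [([262, 155, 19, 74], 0.86)]
```

View pics/w16.png

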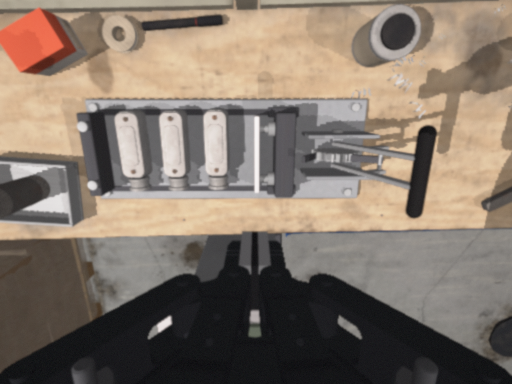

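Run:
```python
from h import *
np.set_printoptions(precision=4,suppress=True)
p=load('w16');print(at(p,[(427,132),(415,212),(421,172)],.183)); print('plate front',at(p,[(253.5,118),(253.5,190)],.06), at(p,[(114,112),(228,112)],.051))
to([.4625,-.315,.385],-1.4)
```

```text
[[ 0.5097 -0.2441  0.183 ]
 [ 0.4168 -0.2437  0.183 ]
 [ 0.4652 -0.244   0.183 ]]
plate front [[ 0.5246 -0.0552  0.06  ]
 [ 0.4129 -0.0524  0.06  ]] [[ 0.5377  0.1547  0.051 ]
 [ 0.534  -0.0169  0.051 ]]
t 41.4 pos [ 0.4673 -0.0534  0.3841] yaw -1.23 tilt [ 0.001 -0.001] F [-0.1  0.7  0.4] open -0.0 j [-0.14  0.09  1.54 -0.    1.51  1.45]
 slide now [ 0.0008  0.2617 -0.0007] after rot [ 0.0016  0.2617 -0.0009] rotvec [ 0.05 -0.07  0.17]
```

move_arm(
  slide=[
    [0,0.052,0],
    [0,0.052,0],
    [0,0.052,0],
    [0,0.052,0],
    [0,0.052,0],
    [0,0,0],
    [0,0,0],
  ],
  rotation=[
    [0,0,0],
    [0,0,0],
    [0,0,0],
    [0,0,0],
    [0,0,0],
    [0,0,0],
    [0,0,0],
  ],
  jaw=[0,0,0,0,0,0,0],
)

```text
time_s: 42.28
tool_pos: [0.4655, -0.314, 0.3796]
eef_rot: [-0.003, 1.0, -0.005, -0.002]
ft_force: [0.7, 0.6, 0.6]
opening: 0.0
```

Run:
```python
from h import *
to([.4625,-.315,.185],-1.4)
```

```text
t 42.27 pos [ 0.4655 -0.314   0.3796] yaw -0.52 tilt [-0.003  0.006] F [0.7 0.6 0.6] open 0.0 j [-0.62  0.25  1.35  0.    1.55  0.96]
 slide now [-0.0024  0.0022  0.1946] after rot [-0.003   0.0011  0.1946] rotvec [-0.35  0.18  0.88]
```

move_arm(
  slide=[
    [-0.002,0.002,0.045],
    [0,0,0.055],
    [0,0,0.055],
    [0,0,0.035],
    [0,0,0],
    [0,0,0],
  ],
  rotation=[
    [0,0,0.9],
    [0,0,0],
    [0,0,0],
    [0,0,0],
    [0,0,0],
    [0,0,0],
  ],
  jaw=[0,0,0,0,0,0],
)

```text
time_s: 43.02
tool_pos: [0.4669, -0.3064, 0.1885]
eef_rot: [-0.002, 1.0, -0.007, 0.002]
ft_force: [0.5, 0.2, 1.2]
opening: 0.0001
```

Run:
```python
from h import *
to([.4625,-.285,.185],-1.4)
```

```text
t 43.02 pos [ 0.4669 -0.3064  0.1885] yaw -0.77 tilt [0.003 0.004] F [0.5 0.2 1.2] open 0.0001 j [-0.6   0.34  1.7   0.01  1.1   0.98]
 slide now [-0.0047 -0.0213  0.0036] after rot [-0.0049 -0.0213  0.0035] rotvec [-0.23 -0.19  0.63]
```

Approach and push the first stroke cautiously.

move_arm(
  slide=[
    [-0.003,-0.02,0.002],
    [0,-0.02,0],
    [0,-0.02,-0.002],
    [0,-0.02,-0.002],
    [0,-0.02,0],
    [0,-0.02,0],
    [0,-0.015,0.001],
    [0,0,0],
  ],
  rotation=[
    [0,0,0],
    [0,0,0],
    [0,0,0],
    [0,0,0],
    [0,0,0],
    [0,0,0],
    [0,0,0],
    [0,0,0],
  ],
  jaw=[0,0,0,0,0,0,0,0],
)

```text
time_s: 44.02
tool_pos: [0.4683, -0.1676, 0.1981]
eef_rot: [0.009, 1.0, -0.003, 0.01]
ft_force: [0.8, -5.0, -2.4]
opening: 0.0004
```

Run:
```python
from h import *
to([.4645,-.155,.185],-1.4)
p=snap('w17');bx(p,'lever_grip');bx(p,'face_plate')
```

```text
t 44.02 pos [ 0.4683 -0.1676  0.1981] yaw -0.38 tilt [ 0.019 -0.018] F [ 0.8 -5.  -2.4] open 0.0004 j [-0.36  0.23  1.84 -0.01  1.05  1.22]
 slide now [-0.0041 -0.0128  0.0128] after rot [-0.0041 -0.0125  0.0131] rotvec [ 1.03 -1.1   1.01]
lever_grip [([243, 221, 112, 121], 0.97), ([167, 189, 334, 185], 0.22)]
face_plate [([154, 188, 82, 126], 0.59)]
```

move_arm(
  slide=[
    [-0.002,-0.005,0.005],
    [0,-0.005,0.004],
    [0,-0.005,0.002],
    [0,0,0],
  ],
  rotation=[
    [0.5,-0.5,0.5],
    [0.5,-0.5,0.5],
    [0,0,0],
    [0,0,0],
  ],
  jaw=[0,0,0,0],
)

```text
time_s: 44.68
tool_pos: [0.4677, -0.1539, 0.188]
eef_rot: [-0.0, 1.0, -0.015, 0.002]
ft_force: [-0.4, -4.3, 3.0]
opening: 0.0001
```

move_arm(
  slide=[
    [0,-0.004,0],
    [0,-0.003,0],
  ],
  rotation=[
    [0,0,0],
    [0,0,0],
  ],
  jaw=[0,0],
)

```text
time_s: 44.92
tool_pos: [0.4677, -0.1485, 0.1866]
eef_rot: [0.002, 1.0, -0.014, 0.001]
ft_force: [-0.1, -11.4, 0.2]
opening: 0.0001
```

move_arm(
  slide=[
    [0,-0.004,0],
    [0,-0.003,0],
  ],
  rotation=[
    [0,0,0],
    [0,0,0],
  ],
  jaw=[0,0],
)

```text
time_s: 45.18
tool_pos: [0.4678, -0.1479, 0.1865]
eef_rot: [0.01, 1.0, -0.012, 0.001]
ft_force: [-2.1, -16.8, 2.8]
opening: 0.0003
```

Run:
```python
from h import *
st()
p=snap('w18');bx(p,'lever_grip');bx(p,'face_plate')
```

```text
t 45.17 pos [ 0.4678 -0.1479  0.1865] yaw -1.32 tilt [ 0.002 -0.019] F [ -2.1 -16.8   2.8] open 0.0003 j [-0.32  0.24  1.86 -0.02  1.03  1.29]
lever_grip [([165, 191, 83, 130], 0.59), ([248, 223, 133, 118], 0.56)]
face_plate [([166, 192, 85, 132], 0.88), ([92, 180, 74, 139], 0.56)]
```

move_arm(
  slide=[
    [0,0.03,0],
    [0,0.045,0],
    [0,0.045,0],
    [0,0.01,0],
    [0,0,0],
  ],
  rotation=[
    [0,0,0],
    [0,0,0],
    [0,0,0],
    [0,0,0],
    [0,0,0],
  ],
  jaw=[0,0,0,0,0],
)

```text
time_s: 45.95
tool_pos: [0.463, -0.2763, 0.1856]
eef_rot: [0.004, 1.0, -0.012, -0.002]
ft_force: [-0.5, -0.1, 0.6]
opening: -0.0004
```

Run:
```python
from h import *
to([.465,-.285,.183],-1.4)
p=snap('w19');bx(p,'lever_grip');bx(p,'face_plate')
```

```text
t 45.95 pos [ 0.463  -0.2763  0.1856] yaw -1.39 tilt [-0.003 -0.007] F [-0.5 -0.1  0.6] open -0.0004 j [-0.56  0.32  1.75 -0.01  1.07  1.04]
 slide now [0.0022 0.0086 0.0027] after rot [0.0022 0.0086 0.0026] rotvec [0.41 0.19 0.01]
lever_grip [([180, 220, 69, 122], 0.84)]
face_plate [([42, 197, 84, 117], 0.62)]
```

move_arm(
  slide=[
    [0,-0.03,0],
    [0,-0.035,0.002],
    [0,-0.03,0.002],
    [0,-0.017,0.002],
    [0,-0.01,0.002],
    [0,-0.006,0],
    [0,-0.004,0],
  ],
  rotation=[
    [0.4,0,0],
    [0.3,0,0],
    [0.3,0,0],
    [0.3,0,0],
    [0.3,0,0],
    [0,0,0],
    [0,0,0],
  ],
  jaw=[0,0,0,0,0,0,0],
)

```text
time_s: 46.98
tool_pos: [0.4677, -0.1478, 0.1793]
eef_rot: [0.006, 1.0, -0.002, 0.002]
ft_force: [-1.3, -23.0, -3.9]
opening: -0.0
```

Run:
```python
from h import *
to([.465,-.285,.183],-1.4)
```

```text
t 46.98 pos [ 0.4677 -0.1478  0.1793] yaw -0.22 tilt [ 0.005 -0.013] F [ -1.3 -23.   -3.9] open -0.0 j [-0.32  0.25  1.87 -0.01  1.01  1.26]
 slide now [-0.0021  0.1373 -0.0019] after rot [ 0.0007  0.1373 -0.0037] rotvec [ 0.74 -0.28  1.18]
```

move_arm(
  slide=[
    [0,0.03,0],
    [0,0.045,0],
    [0,0.045,-0.003],
    [0,0.01,0],
    [0,0,0],
  ],
  rotation=[
    [0,0,0],
    [0,0,0],
    [0.4,0,0.6],
    [0.3,0,0.6],
    [0,0,0],
  ],
  jaw=[0,0,0,0,0],
)

```text
time_s: 47.6
tool_pos: [0.4673, -0.2762, 0.1878]
eef_rot: [-0.001, 1.0, -0.01, 0.003]
ft_force: [0.1, -1.5, -0.4]
opening: -0.0
```

Run:
```python
from h import *
to([.465,-.278,.184],-1.4)
for n in ['w18','w19']:
    q=cv2.imread(f'pics/{n}.png')
p=snap('w20')
for k in ['jaw','face_plate','lever_grip']: bx(p,k)
t=snap('t20','top')
for k in ['jaw','face_plate']: bx(t,k)
a,b=cv2.imread('pics/w19.png'),cv2.imread('pics/w20.png')
cv2.imwrite('pics/cmp.png',np.vstack([a[100:280],b[100:280]]))
```

```text
t 47.6 pos [ 0.4673 -0.2762  0.1878] yaw -1.11 tilt [0.006 0.003] F [ 0.1 -1.5 -0.4] open -0.0 j [-0.56  0.32  1.74  0.01  1.08  1.03]
 slide now [-0.0023  0.0018  0.0038] after rot [-0.0022  0.0018  0.0038] rotvec [-0.16 -0.35  0.29]
jaw [([50, 190, 99, 155], 0.91)]
face_plate [([40, 202, 76, 116], 0.63), ([48, 190, 96, 154], 0.34), ([184, 222, 69, 114], 0.19)]
lever_grip [([181, 223, 64, 114], 0.9)]
jaw [([315, 218, 17, 32], 0.68)]
face_plate [([308, 215, 6, 24], 0.44)]
```

move_arm(
  slide=[
    [-0.002,-0.03,0.002],
    [0,-0.035,0.002],
    [0,-0.03,0.002],
    [0,-0.017,0.002],
    [0,-0.01,0.002],
    [0,-0.006,0],
    [0,-0.003,0],
  ],
  rotation=[
    [0,0,0.3],
    [0.3,0,0.3],
    [0.3,0,0.2],
    [0.3,0,0.2],
    [0.3,0,0],
    [0,0,0],
    [0,0,0],
  ],
  jaw=[0,0,0,0,0,0,0],
)

```text
time_s: 48.82
tool_pos: [0.471, -0.1507, 0.1803]
eef_rot: [0.002, 1.0, -0.013, 0.007]
ft_force: [-1.6, -8.0, -1.5]
opening: -0.0
```

move_arm(
  slide=[
    [0,0.03,0],
    [0,0.045,0],
    [-0.002,0.045,-0.002],
    [0,0.01,0],
    [0,0,0],
  ],
  rotation=[
    [0,0,0],
    [0,0,0],
    [0.4,0,0.3],
    [0.3,0,0.3],
    [0,0,0],
  ],
  jaw=[0,0,0,0,0],
)

```text
time_s: 49.45
tool_pos: [0.4666, -0.2821, 0.1857]
eef_rot: [-0.005, 1.0, -0.017, 0.009]
ft_force: [0.5, 1.7, -1.2]
opening: 0.0
```

move_arm(
  slide=[
    [-0.002,-0.03,0.002],
    [0,-0.035,0.002],
    [0,-0.03,0.002],
    [0,-0.017,0.002],
    [0,-0.01,0.002],
    [0,-0.006,0],
    [0,-0.003,0],
  ],
  rotation=[
    [0,0,0.3],
    [0.3,0,0.3],
    [0.3,0,0.2],
    [0.3,0,0.2],
    [0.3,0,0],
    [0,0,0],
    [0,0,0],
  ],
  jaw=[0,0,0,0,0,0,0],
)

```text
time_s: 50.32
tool_pos: [0.4706, -0.1507, 0.1793]
eef_rot: [-0.004, 1.0, -0.019, 0.011]
ft_force: [-0.7, -11.4, -1.6]
opening: -0.0003
```

move_arm(
  slide=[
    [0,0.03,0],
    [0,0.045,0],
    [-0.002,0.045,-0.002],
    [0,0.01,0],
    [0,0,0],
  ],
  rotation=[
    [0,0,0],
    [0,0,0],
    [0.4,0,0.3],
    [0.3,0,0.3],
    [0,0,0],
  ],
  jaw=[0,0,0,0,0],
)

```text
time_s: 50.95
tool_pos: [0.4652, -0.2773, 0.1831]
eef_rot: [-0.013, 1.0, -0.021, 0.013]
ft_force: [0.6, 0.8, -0.2]
opening: 0.0001
```

Run:
```python
from h import *
to([.465,-.278,.184],-1.4)
t=snap('t21','top')
for k in ['jaw','face_plate']: bx(t,k)
```

```text
t 50.95 pos [ 0.4652 -0.2773  0.1831] yaw -2.39 tilt [0.026 0.026] F [ 0.6  0.8 -0.2] open 0.0001 j [-0.58  0.32  1.75  0.04  1.06  1.01]
 slide now [-0.0002  0.0006 -0.0009] after rot [-0.0002  0.0007 -0.0009] rotvec [-1.55 -1.44 -0.98]
jaw [([308, 218, 19, 36], 0.79)]
face_plate [([306, 216, 121, 42], 0.65), ([302, 214, 8, 21], 0.47)]
```

move_arm(
  slide=[
    [0,-0.03,0.001],
    [0,-0.035,0.002],
    [0,-0.03,0.002],
    [0,-0.017,0.002],
    [0,-0.01,0.001],
    [0,-0.007,0],
    [0,-0.005,0],
  ],
  rotation=[
    [-1.5,-1.4,-1.0],
    [0.2,0,0],
    [0.2,0,0],
    [0.2,0,0],
    [0,0,0],
    [0,0,0],
    [0,0,0],
  ],
  jaw=[0,0,0,0,0,0,0],
)

```text
time_s: 51.98
tool_pos: [0.4712, -0.1484, 0.1805]
eef_rot: [0.014, 1.0, -0.001, 0.005]
ft_force: [-1.5, -25.2, -5.3]
opening: -0.0001
```

move_arm(
  slide=[
    [0,0.03,0],
    [0,0.045,0],
    [-0.002,0.045,-0.002],
    [0,0.01,0],
    [0,0,0],
  ],
  rotation=[
    [0,0,0],
    [0,0,0],
    [0,0,0],
    [0,-0.4,0.2],
    [0,0,0],
  ],
  jaw=[0,0,0,0,0],
)

```text
time_s: 52.6
tool_pos: [0.4691, -0.2767, 0.1875]
eef_rot: [0.013, 1.0, 0.001, 0.001]
ft_force: [-0.7, -0.3, -1.0]
opening: -0.0003
```

move_arm(
  slide=[
    [0,-0.03,0.001],
    [0,-0.035,0.002],
    [0,-0.03,0.002],
    [0,-0.017,0.002],
    [0,-0.01,0.001],
    [0,-0.007,0],
    [0,-0.005,0],
  ],
  rotation=[
    [0,-0.4,0],
    [0.2,0,0],
    [0.2,0,0],
    [0.2,0,0],
    [0,0,0],
    [0,0,0],
    [0,0,0],
  ],
  jaw=[0,0,0,0,0,0,0],
)

```text
time_s: 53.48
tool_pos: [0.4715, -0.1483, 0.1795]
eef_rot: [0.029, 1.0, 0.012, 0.003]
ft_force: [-1.7, -27.2, -3.2]
opening: 0.0
```

move_arm(
  slide=[
    [0,0.03,0],
    [0,0.045,0],
    [-0.002,0.045,-0.002],
    [0,0.01,0],
    [0,0,0],
  ],
  rotation=[
    [0,0,0],
    [0,0,0],
    [0,0,0],
    [0,-0.4,0.2],
    [0,0,0],
  ],
  jaw=[0,0,0,0,0],
)

```text
time_s: 54.1
tool_pos: [0.472, -0.2739, 0.1894]
eef_rot: [0.026, 1.0, 0.014, -0.002]
ft_force: [-0.0, 0.0, -0.5]
opening: 0.0003
```

Run:
```python
from h import *
to([.465,-.278,.184],-1.4)
t=snap('t22','top')
for k in ['jaw','face_plate','conduit_a']: bx(t,k)
```

```text
t 54.1 pos [ 0.472  -0.2739  0.1894] yaw 1.6 tilt [-0.003 -0.052] F [-0.   0.  -0.5] open 0.0003 j [-0.52  0.31  1.75 -0.05  1.06  1.05]
 slide now [-0.0071  0.0036  0.0057] after rot [-0.0069  0.0042  0.0054] rotvec [3.   0.2  3.01]
jaw [([304, 218, 18, 34], 0.93)]
face_plate [([297, 213, 4, 27], 0.62)]
conduit_a [([288, 213, 7, 27], 0.64), ([267, 212, 7, 31], 0.64), ([279, 215, 8, 26], 0.6)]
```

move_arm(
  slide=[
    [-0.004,0.003,0.003],
    [-0.003,-0.035,0.002],
    [0,-0.035,0.002],
    [0,-0.03,0.002],
    [0,-0.017,0.001],
    [0,-0.01,0.001],
    [0,-0.006,0],
    [0,-0.004,0],
  ],
  rotation=[
    [2.5,0,2.5],
    [0.5,0,0.5],
    [0.2,0,0],
    [0.2,0,0],
    [0.2,0,0],
    [0,0,0],
    [0,0,0],
    [0,0,0],
  ],
  jaw=[0,0,0,0,0,0,0,0],
)

```text
time_s: 55.3
tool_pos: [0.4692, -0.1481, 0.181]
eef_rot: [0.016, 1.0, -0.002, 0.002]
ft_force: [-1.9, -20.4, -2.1]
opening: 0.0002
```

move_arm(
  slide=[
    [0,0.03,0],
    [0,0.045,0],
    [-0.002,0.045,-0.001],
    [0,0.01,0.001],
    [0,0,0],
  ],
  rotation=[
    [0,0,0],
    [0,0,0],
    [0.7,0,0.7],
    [0.7,0,0.7],
    [0,0,0],
  ],
  jaw=[0,0,0,0,0],
)

```text
time_s: 55.92
tool_pos: [0.4669, -0.2781, 0.1865]
eef_rot: [0.003, 1.0, -0.011, 0.003]
ft_force: [-0.7, -0.5, -0.7]
opening: -0.0001
```

Run:
```python
from h import *
to([.465,-.278,.184],-1.4)
```

```text
t 55.92 pos [ 0.4669 -0.2781  0.1865] yaw -1.3 tilt [ 0.005 -0.006] F [-0.7 -0.5 -0.7] open -0.0001 j [-0.56  0.32  1.74 -0.    1.07  1.04]
 slide now [-0.0019 -0.0001  0.0025] after rot [-0.0019 -0.0001  0.0025] rotvec [ 0.35 -0.29  0.1 ]
```

move_arm(
  slide=[
    [-0.002,-0.032,0.002],
    [0,-0.035,0.002],
    [0,-0.03,0.002],
    [0,-0.017,0.001],
    [0,-0.01,0.001],
    [0,-0.006,0],
    [0,-0.004,0],
  ],
  rotation=[
    [0.4,-0.3,0.2],
    [0.2,0,0],
    [0.2,0,0],
    [0.2,0,0],
    [0,0,0],
    [0,0,0],
    [0,0,0],
  ],
  jaw=[0,0,0,0,0,0,0],
)

```text
time_s: 56.8
tool_pos: [0.469, -0.1478, 0.1809]
eef_rot: [0.013, 1.0, -0.002, 0.003]
ft_force: [-0.5, -23.6, -3.2]
opening: 0.0001
```

move_arm(
  slide=[
    [0,0.03,0],
    [0,0.045,0],
    [-0.002,0.045,-0.001],
    [0,0.01,0.001],
    [0,0,0],
  ],
  rotation=[
    [0,0,0],
    [0,0,0],
    [0.7,0,0.7],
    [0.7,0,0.7],
    [0,0,0],
  ],
  jaw=[0,0,0,0,0],
)

```text
time_s: 57.42
tool_pos: [0.4661, -0.274, 0.1854]
eef_rot: [-0.001, 1.0, -0.01, 0.002]
ft_force: [0.2, -0.8, -0.1]
opening: -0.0003
```

move_arm(
  slide=[
    [-0.002,-0.032,0.002],
    [0,-0.035,0.002],
    [0,-0.03,0.002],
    [0,-0.017,0.001],
    [0,-0.01,0.001],
    [0,-0.006,0],
    [0,-0.004,0],
  ],
  rotation=[
    [0.2,-0.3,0],
    [0.2,0,0],
    [0.2,0,0],
    [0.2,0,0],
    [0,0,0],
    [0,0,0],
    [0,0,0],
  ],
  jaw=[0,0,0,0,0,0,0],
)

```text
time_s: 58.3
tool_pos: [0.4677, -0.1475, 0.1809]
eef_rot: [0.017, 1.0, 0.004, 0.003]
ft_force: [-2.8, -24.1, -0.5]
opening: -0.0003
```

move_arm(
  slide=[
    [0,0.03,0],
    [0,0.045,0],
    [-0.002,0.045,-0.001],
    [0,0.01,0.001],
    [0,0,0],
  ],
  rotation=[
    [0,0,0],
    [0,0,0],
    [0.7,0,0.7],
    [0.7,0,0.7],
    [0,0,0],
  ],
  jaw=[0,0,0,0,0],
)

```text
time_s: 58.92
tool_pos: [0.466, -0.2728, 0.1859]
eef_rot: [0.002, 1.0, -0.004, 0.002]
ft_force: [-0.5, 0.2, 0.2]
opening: -0.0
```

Run:
```python
from h import *
to([.465,-.278,.184],-1.4)
t=snap('t23','top')
for k in ['jaw','face_plate','conduit_a']: bx(t,k)
```

```text
t 58.92 pos [ 0.466  -0.2728  0.1859] yaw -0.46 tilt [ 0.004 -0.005] F [-0.5  0.2  0.2] open -0.0 j [-0.55  0.32  1.75 -0.    1.07  1.03]
 slide now [-0.001   0.0052  0.0019] after rot [-0.0009  0.0052  0.0019] rotvec [ 0.27 -0.26  0.94]
jaw []
face_plate [([288, 212, 3, 22], 0.62)]
conduit_a [([288, 216, 6, 30], 0.7), ([280, 213, 12, 32], 0.67), ([272, 215, 9, 34], 0.64), ([265, 212, 9, 30], 0.64)]
```

move_arm(
  slide=[
    [-0.001,-0.027,0.002],
    [0,-0.035,0.002],
    [0,-0.03,0.002],
    [0,-0.017,0.001],
    [0,-0.01,0.001],
    [0,-0.006,0],
    [0,-0.004,0],
  ],
  rotation=[
    [0.4,-0.3,0.9],
    [0.2,0,0],
    [0.2,0,0],
    [0.2,0,0],
    [0,0,0],
    [0,0,0],
    [0,0,0],
  ],
  jaw=[0,0,0,0,0,0,0],
)

```text
time_s: 60.0
tool_pos: [0.469, -0.1482, 0.1812]
eef_rot: [0.011, 1.0, -0.002, 0.004]
ft_force: [-0.8, -20.1, -4.0]
opening: 0.0001
```

move_arm(
  slide=[
    [0,0.03,0],
    [0,0.045,0],
    [-0.002,0.045,-0.001],
    [0,0.015,0.001],
    [0,0,0],
  ],
  rotation=[
    [0,0,0],
    [0,0,0],
    [0.7,0,0.7],
    [0.7,0,0.7],
    [0,0,0],
  ],
  jaw=[0,0,0,0,0],
)

```text
time_s: 60.62
tool_pos: [0.4668, -0.2826, 0.1856]
eef_rot: [-0.002, 1.0, -0.011, 0.004]
ft_force: [0.4, -0.0, -0.2]
opening: 0.0001
```

move_arm(
  slide=[
    [0,0,-0.05],
    [0,0,-0.06],
    [0,-0.02,-0.02],
    [0,-0.06,0],
    [0,-0.06,0],
    [0,-0.06,0],
    [0,-0.06,0],
    [0,-0.03,0],
  ],
  rotation=[
    [0,0,0],
    [0,0,0],
    [0,0,0],
    [0,0,0],
    [0,0,0],
    [0,0,0],
    [0,0,0],
    [0,0,0],
  ],
  jaw=[0,0,0,0,0,0,0,0],
)

```text
time_s: 61.62
tool_pos: [0.4671, 0.0262, 0.3203]
eef_rot: [-0.008, 1.0, -0.007, 0.001]
ft_force: [0.1, 0.7, 0.2]
opening: 0.0
```

Run:
```python
from h import *
to([.47,.04,.30],-1.4)
p=snap('w24')
for k in ['jaw','face_plate','conduit_a']: bx(p,k)
```

```text
t 61.62 pos [0.4671 0.0262 0.3203] yaw -0.76 tilt [0.003 0.015] F [0.1 0.7 0.2] open 0.0 j [0.02 0.11 1.67 0.02 1.36 1.6 ]
 slide now [ 0.0027 -0.0135  0.0206] after rot [ 0.0026 -0.0139  0.0203] rotvec [-0.87 -0.13  0.64]
jaw [([252, 159, 54, 106], 0.92), ([475, 31, 75, 59], 0.16)]
face_plate [([253, 161, 51, 91], 0.65)]
conduit_a [([192, 161, 31, 93], 0.91), ([216, 154, 30, 96], 0.76), ([164, 153, 34, 91], 0.67)]
```

Run:
```python
from h import *
for n,lo,hi in [('w16',225,300),('w24',140,290)]:
    p=load(n);g=p['color'][135:175].mean(2)
    for r in (5,30): print(n,135+r,lo,' '.join(str(int(v)) for v in g[r-2:r+3,lo:hi].mean(0)))
a=cv2.imread('pics/w24.png')[95:225,130:330];b=cv2.imread('pics/w16.png')[90:210,70:310]
cv2.imwrite('pics/v1.png',cv2.resize(a,(800,520),interpolation=cv2.INTER_CUBIC))
```

```text
w16 140 225 186 145 100 87 94 98 99 100 100 100 100 99 98 98 98 97 98 99 103 125 157 167 168 167 167 166 166 167 176 212 240 245 242 227 163 110 98 98 98 98 98 98 98 99 100 100 98 91 72 58 63 81 88 91 90 91 92 92 92 91 90 91 91 90 90 90 90 89 87 78 80 94 99 99 99
w16 165 225 197 174 119 88 89 96 98 98 98 98 100 101 101 107 119 133 142 153 162 165 166 165 164 164 163 163 163 163 171 206 239 244 241 225 156 105 97 97 97 97 97 98 98 98 98 97 95 85 61 58 70 85 89 91 89 90 91 92 91 90 90 91 90 91 91 89 88 86 79 80 94 98 97 97 96
w24 140 140 32 30 30 39 63 100 136 167 188 203 210 210 209 210 210 210 209 208 206 203 201 199 197 196 193 189 183 180 181 184 183 173 165 170 183 200 212 215 216 215 215 213 211 209 206 204 201 199 198 196 196 194 190 185 182 182 182 179 170 169 173 184 200 210 213 215 219 220 219 218 217 215 214 211 208 204 201 197 192 181 171 169 170 175 193 213 226 235 238 231 212 178 139 108 98 96 98 99 98 98 99 100 101 102 103 103 103 101 96 91 88 86 87 87 88 88 88 88 88 88 87 87 87 87 86 87 87 87 87 85 82 83 89 97 106 113 115 116 115 114 114 114 113 113 114 113 113 114 114 115
w24 165 140 35 36 33 31 31 33 48 78 118 156 184 203 212 214 214 214 213 212 210 209 208 207 206 205 205 203 202 197 190 188 189 192 191 178 168 170 179 194 206 210 212 215 215 214 214 215 214 213 212 210 207 204 200 195 190 188 187 188 185 174 168 174 184 202 214 217 219 220 219 214 210 207 205 202 201 199 199 196 193 187 178 172 169 168 178 198 220 232 238 233 218 190 154 116 99 95 98 98 98 98 98 98 98 98 97 97 97 96 92 87 86 84 86 87 87 87 87 87 87 86 87 86 87 87 86 86 87 86 84 82 81 88 95 101 109 113 113 115 115 115 114 114 113 113 113 113 112 113 113 114
```

View pics/v1.png

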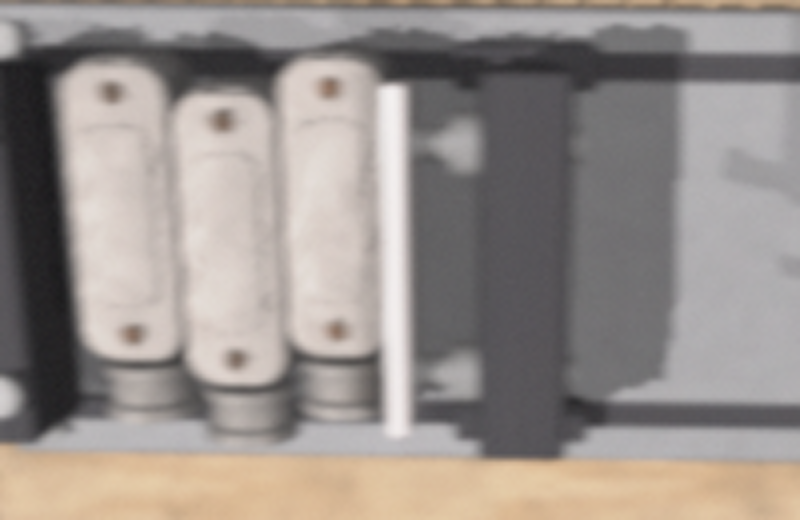

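Run:
```python
from h import *
p=load('w16');print('w16',at(p,[(254.2,140),(260.8,140)],.06)[:,1],at(p,[(276,140)],.069)[:,1],at(p,[(296,140)],.069)[:,1])
p=load('w24');print('w24',at(p,[(225.5,140),(232.8,140)],.06)[:,1],at(p,[(251,140),(271.5,140)],.069)[:,1],'cond1 left top',at(p,[(146,140),(149,165)],.051)[:,:2])
q=proj(p,[[.5370,.1846,.06],[.4104,.1883,.06],[.47,.186,.012]]);print(q, 'x of mid',at(p,[(188,103+0)],.051))
```

```text
w16 [-0.0554837  -0.06553732] [-0.08804269] [-0.11787799]
w24 [0.0679713  0.05843319] [0.03441774 0.00835352] cond1 left top [[0.49950075 0.17562373]
 [0.46552523 0.17567019]]
[[132.65058526 111.03473069]
 [142.31363343 205.1453602 ]
 [151.29741526 157.01253248]] x of mid [[0.54610612 0.11544018 0.051     ]]
```

move_arm(
  slide=[
    [0,0.05,-0.02],
    [0,0.06,0],
    [0,0.06,0],
    [0,0.06,0],
    [0,0.06,0],
    [0,0.035,0],
    [0,0,0],
    [0,0,0.04],
  ],
  rotation=[
    [0,0,0],
    [0,0,0],
    [0,0,0],
    [0,0,0],
    [0,0,0],
    [-0.5,0,0.6],
    [0,0,0],
    [0,0,0],
  ],
  jaw=[0,0,0,0,0,0,0,0],
)

```text
time_s: 62.82
tool_pos: [0.4596, -0.3167, 0.2964]
eef_rot: [-0.001, 1.0, -0.016, 0.003]
ft_force: [0.3, -0.7, -0.5]
opening: 0.0
```

Run:
```python
from h import *
to([.465,-.29,.184],-1.4)
```

```text
t 62.83 pos [ 0.4596 -0.3167  0.2964] yaw -1.83 tilt [0.006 0.002] F [ 0.3 -0.7 -0.5] open 0.0 j [-0.63  0.27  1.53  0.01  1.34  0.97]
 slide now [ 0.004  -0.0266  0.1125] after rot [ 0.0048 -0.0269  0.1124] rotvec [-0.14 -0.32 -0.43]
```

move_arm(
  slide=[
    [0.002,0,0.045],
    [0,0,0.045],
    [0,0,0.02],
    [0,-0.02,0],
    [0,-0.01,0],
    [0,0,0],
  ],
  rotation=[
    [0,0,0],
    [0,0,0],
    [0,0,0],
    [0,0,0],
    [0,0,0],
    [0,0,0],
  ],
  jaw=[0,0,0,0,0,0],
)

```text
time_s: 63.58
tool_pos: [0.4603, -0.2798, 0.1834]
eef_rot: [-0.004, 1.0, -0.016, 0.001]
ft_force: [0.4, -0.4, -0.6]
opening: -0.0002
```

Run:
```python
from h import *
to([.465,-.278,.184],-1.4)
```

```text
t 63.58 pos [ 0.4603 -0.2798  0.1834] yaw -1.83 tilt [0.003 0.007] F [ 0.4 -0.4 -0.6] open -0.0002 j [-0.57  0.32  1.75  0.01  1.07  1.03]
 slide now [ 0.0047 -0.0019 -0.0005] after rot [ 0.0047 -0.0019 -0.0006] rotvec [-0.42 -0.17 -0.42]
```

Stroke 11, return, raise and look.

move_arm(
  slide=[
    [0.002,-0.034,0.001],
    [0,-0.035,0.002],
    [0,-0.03,0.002],
    [0,-0.017,0.001],
    [0,-0.01,0.001],
    [0,-0.006,0],
    [0,-0.004,0],
  ],
  rotation=[
    [0,0,0],
    [0.2,0,0],
    [0.2,0,0],
    [0.2,0,0],
    [0,0,0],
    [0,0,0],
    [0,0,0],
  ],
  jaw=[0,0,0,0,0,0,0],
)

```text
time_s: 64.45
tool_pos: [0.4696, -0.1528, 0.1843]
eef_rot: [0.008, 1.0, -0.012, 0.009]
ft_force: [-0.2, -7.4, -4.2]
opening: 0.0002
```

move_arm(
  slide=[
    [0,0.03,0],
    [0,0.045,0],
    [-0.002,0.045,-0.001],
    [0,0.015,0.001],
    [0,0,0],
  ],
  rotation=[
    [0,0,0],
    [0,0,0],
    [0.7,0,0.7],
    [0.7,0,0.7],
    [0,0,0],
  ],
  jaw=[0,0,0,0,0],
)

```text
time_s: 65.08
tool_pos: [0.4671, -0.292, 0.191]
eef_rot: [-0.003, 1.0, -0.023, 0.014]
ft_force: [-0.2, 0.0, -0.4]
opening: 0.0001
```

move_arm(
  slide=[
    [0,0,-0.05],
    [0,0,-0.06],
    [0,-0.02,-0.02],
    [0,-0.06,0],
    [0,-0.06,0],
    [0,-0.06,0],
    [0,-0.06,0],
    [0,-0.03,0],
  ],
  rotation=[
    [0,0,0],
    [0,0,0],
    [0,0,0],
    [0,0,0],
    [0,0,0],
    [0,0,0],
    [0,0,0],
    [0,0,0],
  ],
  jaw=[0,0,0,0,0,0,0,0],
)

```text
time_s: 66.08
tool_pos: [0.4738, 0.0143, 0.3297]
eef_rot: [-0.006, 1.0, -0.02, 0.015]
ft_force: [-0.3, -0.6, -0.1]
opening: -0.0002
```

move_arm(
  slide=[
    [0,-0.005,0.04],
    [0,0,0.03],
    [0,0,0],
    [0,0,0],
  ],
  rotation=[
    [0,0,0],
    [0,0,0],
    [0,0,0],
    [0,0,0],
  ],
  jaw=[0,0,0,0],
)

```text
time_s: 66.58
tool_pos: [0.474, 0.0283, 0.261]
eef_rot: [-0.008, 1.0, -0.014, 0.017]
ft_force: [1.1, 0.5, -0.1]
opening: -0.0001
```

Run:
```python
from h import *
st()
p=snap('w25')
for k in ['jaw','face_plate','conduit_a']: bx(p,k)
pts=[[.5,y,z] for y,z in ((.07,.06),(.06,.06),(.046,.069),(.016,.069))]
print(proj(p,pts),proj(p,[[.46,.07,.06]]))
g=p['color'].mean(2)
for X in (.5,.46):
    r=int(round(proj(p,[[X,.07,.06]])[0,1])); print(r,160,' '.join(str(int(v)) for v in g[r-2:r+3,160:310].mean(0)))
```

```text
t 66.58 pos [0.474  0.0283 0.261 ] yaw -1.61 tilt [0.034 0.015] F [ 1.1  0.5 -0.1] open -0.0001 j [0.03 0.14 1.79 0.02 1.18 1.62]
jaw [([201, 173, 37, 110], 0.74), ([28, 234, 57, 58], 0.66), ([244, 173, 66, 115], 0.59)]
face_plate [([244, 181, 56, 102], 0.87)]
conduit_a [([142, 174, 47, 106], 0.9), ([201, 174, 36, 105], 0.65), ([173, 183, 40, 107], 0.56), ([246, 174, 63, 114], 0.25)]
[[220.02749239 157.90934995]
 [228.89861428 157.69232505]
 [240.83350338 158.53727191]
 [268.30632495 157.85699035]] [[222.02974132 192.28164487]]
158 160 214 213 211 209 208 205 203 200 197 194 191 190 190 191 191 190 187 176 167 182 189 191 186 161 119 149 202 209 207 204 207 218 220 217 215 214 213 211 210 208 205 203 199 194 192 192 190 183 168 148 163 169 170 187 223 240 242 240 235 221 173 121 99 87 84 89 94 96 96 97 95 95 96 96 97 97 98 98 97 98 96 90 81 82 85 86 86 86 86 86 87 87 86 85 85 85 85 85 85 85 85 85 84 84 84 84 80 72 80 105 113 113 113 113 113 113 112 113 113 113 113 113 113 113 113 112 112 112 111 111 111 111 111 112 112 113 113 116 135 164 172 171 169 169 169 171 171 171 172 173
192 160 210 208 212 215 212 208 209 210 210 209 207 206 204 202 198 195 194 194 193 187 173 166 184 190 186 168 132 144 195 210 208 208 206 203 202 201 204 205 204 203 201 199 198 197 196 195 192 190 183 172 172 171 168 166 168 195 232 240 239 236 226 182 125 98 85 84 89 94 96 95 95 96 96 96 95 95 95 97 97 97 96 91 82 81 84 84 85 84 84 85 85 86 86 85 84 84 84 84 84 84 84 84 84 83 84 82 76 70 82 106 112 112 112 112 112 112 112 112 112 113 112 112 112 112 112 112 113 113 112 112 112 111 111 111 112 112 112 115 134 163 172 171 172 172 172 173 173 174 174 173
```

Run:
```python
from h import *
p=load('w25')
print(at(p,[(213.3,158),(221.6,158)],.06)[:,1],at(p,[(242,158),(269,158)],.069)[:,1])
print(at(p,[(213.3,158),(221.6,158)],.06)[:,1],at(p,[(242.5,192),(269.5,192)],.069)[:,1])
```

```text
[0.07758602 0.06823481] [0.04470202 0.01524683]
[0.07758602 0.06823481] [0.04561382 0.01522882]
```

move_arm(
  slide=[
    [0,0.03,-0.05],
    [0,0.05,-0.02],
    [0,0.06,0],
    [0,0.06,0],
    [0,0.06,0],
    [0,0.06,0],
    [0,0.015,0],
    [0,0,0],
  ],
  rotation=[
    [-0.9,-1.8,0],
    [0,0,0],
    [0,0,0],
    [0,0,0],
    [0,0,0],
    [0,0,0],
    [0,0,0],
    [0,0,0],
  ],
  jaw=[0,0,0,0,0,0,0,0],
)

```text
time_s: 67.78
tool_pos: [0.4635, -0.3203, 0.338]
eef_rot: [0.002, 1.0, -0.015, 0.006]
ft_force: [-0.3, 0.4, 0.3]
opening: -0.0002
```

Run:
```python
from h import *
to([.465,-.31,.184],-1.4)
```

```text
t 67.78 pos [ 0.4635 -0.3203  0.338 ] yaw -1.76 tilt [ 0.013 -0.004] F [-0.3  0.4  0.3] open -0.0002 j [-0.63  0.26  1.44  0.    1.43  0.97]
 slide now [-0.0008 -0.0109  0.154 ] after rot [ 0.0012 -0.0103  0.154 ] rotvec [ 0.19 -0.73 -0.36]
```

move_arm(
  slide=[
    [0,0,0.05],
    [0,0,0.055],
    [0,0,0.045],
    [0,0,0],
    [0,-0.02,0],
    [0,-0.01,0],
    [0,0,0],
  ],
  rotation=[
    [0.2,-0.7,0],
    [0,0,0],
    [0,0,0],
    [0,-0.4,0],
    [0,0,0],
    [0,0,0],
    [0,0,0],
  ],
  jaw=[0,0,0,0,0,0,0],
)

```text
time_s: 68.65
tool_pos: [0.4703, -0.2822, 0.1939]
eef_rot: [0.002, 1.0, -0.012, 0.004]
ft_force: [0.2, -0.3, 0.4]
opening: 0.0002
```

Run:
```python
from h import *
to([.465,-.278,.184],-1.4)
```

```text
t 68.65 pos [ 0.4703 -0.2822  0.1939] yaw -1.33 tilt [ 0.007 -0.005] F [ 0.2 -0.3  0.4] open 0.0002 j [-0.56  0.32  1.72 -0.    1.09  1.03]
 slide now [-0.0055 -0.0041  0.0099] after rot [-0.0054 -0.004   0.0099] rotvec [ 0.27 -0.43  0.07]
```

move_arm(
  slide=[
    [-0.004,-0.034,0.008],
    [0,-0.035,0.003],
    [0,-0.03,0.002],
    [0,-0.017,0.001],
    [0,-0.01,0.001],
    [0,-0.006,0],
    [0,-0.004,0],
  ],
  rotation=[
    [0.2,-0.4,0],
    [0.2,0,0],
    [0.2,0,0],
    [0.2,0,0],
    [0,0,0],
    [0,0,0],
    [0,0,0],
  ],
  jaw=[0,0,0,0,0,0,0],
)

```text
time_s: 69.53
tool_pos: [0.4745, -0.1597, 0.188]
eef_rot: [0.017, 1.0, -0.007, 0.011]
ft_force: [-1.7, -9.5, -2.5]
opening: 0.0002
```

move_arm(
  slide=[
    [-0.002,-0.005,0.002],
    [0,-0.005,0.002],
    [0,-0.005,0],
    [0,0,0],
  ],
  rotation=[
    [0.5,-0.5,0],
    [0.5,-0.5,0],
    [0,0,0],
    [0,0,0],
  ],
  jaw=[0,0,0,0],
)

```text
time_s: 70.03
tool_pos: [0.4755, -0.1545, 0.1881]
eef_rot: [0.02, 1.0, -0.005, 0.007]
ft_force: [-1.4, -4.6, -0.9]
opening: -0.0002
```

move_arm(
  slide=[
    [0,-0.006,0],
    [0,-0.006,0],
    [0,-0.004,0],
  ],
  rotation=[
    [0.8,0,0],
    [0.8,0,0],
    [0,0,0],
  ],
  jaw=[0,0,0],
)

```text
time_s: 70.4
tool_pos: [0.4768, -0.1495, 0.1904]
eef_rot: [0.019, 1.0, -0.002, 0.01]
ft_force: [-1.0, -13.6, -1.9]
opening: 0.0004
```

Run:
```python
from h import *
to([.468,-.148,.184],-1.4)
```

```text
t 70.4 pos [ 0.4768 -0.1495  0.1904] yaw -0.24 tilt [ 0.019 -0.037] F [ -1.  -13.6  -1.9] open 0.0004 j [-0.31  0.24  1.85 -0.03  1.02  1.28]
 slide now [-0.0089 -0.0017  0.0062] after rot [-0.0088 -0.0013  0.0064] rotvec [ 2.12 -1.13  1.14]
```

move_arm(
  slide=[
    [-0.002,-0.005,0.002],
    [0,-0.005,0],
  ],
  rotation=[
    [1,-0.5,0.5],
    [0.5,0,0],
  ],
  jaw=[0,0],
)

```text
time_s: 70.65
tool_pos: [0.4772, -0.1489, 0.1911]
eef_rot: [0.016, 1.0, -0.004, 0.009]
ft_force: [-2.6, -15.3, -4.1]
opening: 0.0001
```

move_arm(
  slide=[
    [0,-0.004,0],
    [0,-0.003,0],
  ],
  rotation=[
    [0,0,0],
    [0,0,0],
  ],
  jaw=[0,0],
)

```text
time_s: 70.9
tool_pos: [0.4778, -0.1489, 0.1928]
eef_rot: [0.024, 1.0, -0.003, 0.011]
ft_force: [-0.8, -7.9, -1.9]
opening: 0.0002
```

move_arm(
  slide=[
    [0,0.03,0],
    [0,0.045,0],
    [-0.002,0.045,0],
    [-0.002,0.015,0.001],
    [0,0,0],
  ],
  rotation=[
    [0,0,0],
    [0.7,0,0],
    [0.7,-0.5,0.5],
    [0.7,-0.5,0.5],
    [0,0,0],
  ],
  jaw=[0,0,0,0,0],
)

```text
time_s: 71.53
tool_pos: [0.4749, -0.2893, 0.2028]
eef_rot: [0.008, 1.0, -0.012, 0.007]
ft_force: [0.3, 1.3, -0.3]
opening: -0.0002
```

move_arm(
  slide=[
    [0,0,-0.05],
    [0,0,-0.06],
    [0,-0.02,-0.02],
    [0,-0.06,0],
    [0,-0.06,0],
    [0,-0.06,0],
    [0,-0.06,0],
    [0,-0.03,0],
  ],
  rotation=[
    [0,0,0],
    [0,0,0],
    [0,0,0],
    [0,0,0],
    [0,0,0],
    [0,0,0],
    [0,0,0],
    [0,0,0],
  ],
  jaw=[0,0,0,0,0,0,0,0],
)

```text
time_s: 72.53
tool_pos: [0.4763, 0.0203, 0.3347]
eef_rot: [0.004, 1.0, -0.009, 0.008]
ft_force: [1.4, -1.1, 0.0]
opening: 0.0001
```

move_arm(
  slide=[
    [0,-0.005,0.04],
    [0,0,0.03],
    [0,0,0],
    [0,0,0],
  ],
  rotation=[
    [0,0,0],
    [0,0,0],
    [0,-1,0],
    [0,0,0],
  ],
  jaw=[0,0,0,0],
)

```text
time_s: 73.03
tool_pos: [0.475, 0.0329, 0.2658]
eef_rot: [0.003, 1.0, -0.003, 0.001]
ft_force: [0.5, 0.4, 1.0]
opening: -0.0001
```

Run:
```python
from h import *
st()
p=snap('w26')
for k in ['jaw','face_plate']: bx(p,k)
g=p['color'].mean(2)
for X in (.5,.46):
    q=proj(p,[[X,.08,.06]])[0];r=int(round(q[1])); print(q,160,' '.join(str(int(v)) for v in g[r-2:r+3,160:310].mean(0)))
a=[]
for n,y in (('w25',.045),('w26',.045)):
    p=load(n);u,v=proj(p,[[.47,.06,.06]])[0].astype(int); a.append(cv2.resize(cv2.cvtColor(p['color'],cv2.COLOR_RGB2BGR)[v-70:v+70,u-120:u+80],(428,300),interpolation=cv2.INTER_CUBIC))
cv2.imwrite('pics/v2.png',np.vstack(a))
```

```text
t 73.03 pos [0.475  0.0329 0.2658] yaw -0.32 tilt [ 0.001 -0.005] F [0.5 0.4 1. ] open -0.0001 j [ 0.05  0.15  1.76 -0.01  1.23  1.63]
jaw [([242, 172, 58, 121], 0.85), ([308, 165, 405, 135], 0.36)]
face_plate [([240, 172, 58, 99], 0.7), ([114, 171, 34, 109], 0.25)]
[211.93580854 151.72201448] 160 211 209 207 205 202 199 197 194 192 191 190 191 190 188 180 169 166 183 189 187 169 135 144 192 209 210 210 214 220 220 218 216 215 214 213 211 210 207 205 201 195 191 190 190 184 164 147 157 166 165 166 191 231 241 241 238 231 197 137 96 84 83 89 93 94 93 94 96 96 96 91 82 81 84 85 86 86 86 86 86 86 86 86 85 85 85 86 85 84 84 85 84 84 83 83 82 75 69 84 106 113 112 112 112 113 113 113 113 113 114 114 114 114 113 113 113 113 113 112 113 113 113 113 112 112 112 112 114 134 163 172 173 173 174 175 175 175 175 174 173 171 170 170 170 171 171 172 172 172 173
[213.58437241 185.9035757 ] 160 216 212 209 210 211 210 209 207 205 202 200 196 193 193 193 193 189 177 168 182 189 185 166 129 148 200 211 207 206 206 205 204 204 205 204 203 200 199 198 196 195 192 191 192 192 188 180 174 171 167 165 166 193 231 240 239 236 226 182 119 86 81 86 94 97 97 96 96 96 96 92 83 80 83 85 85 85 84 85 86 86 86 86 84 84 84 84 84 84 85 86 84 83 83 83 77 69 80 106 114 115 114 114 114 114 114 115 113 113 112 113 113 113 113 112 112 113 113 114 113 113 113 112 112 112 113 117 136 165 173 173 173 174 175 175 174 173 173 172 172 171 172 173 173 173 172 173 172 172 172
```

Run:
```python
from h import *
p=load('w26')
print(at(p,[(211.2,152),(218,152)],.06)[:,1],at(p,[(231,152),(258,152)],.069)[:,1])
t=snap('t26','top')
for k in ['pipe_nipple','tray','compound_tin','carton','lever']: bx(t,k)
```

```text
[0.08084454 0.07317842] [0.05781464 0.02816938]
pipe_nipple [([223, 226, 10, 6], 0.57)]
tray [([222, 228, 32, 26], 0.66), ([180, 219, 32, 24], 0.65), ([131, 214, 35, 26], 0.62), ([312, 214, 122, 46], 0.38)]
compound_tin [([356, 181, 16, 20], 0.67)]
carton [([244, 178, 21, 18], 0.74)]
lever [([356, 216, 24, 23], 0.72)]
```

View pics/v2.png

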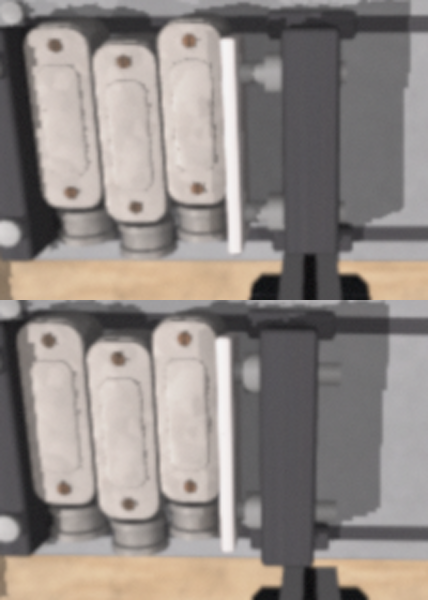

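```bash
python3 -c "
from station import robot
print(robot.hand_in())"
```

```text
the job is handed in; nothing more can be done
None
```

The clamp is ready for drilling, and I handed the job in at about 73 s of the 210 s allowed. The hand-in gives no verdict.

**What I did:**
- I stood the pipe nipple in the larger steel tray.
- I laid all three conduit bodies on the bed across it, cover up.
- I pumped the lever 12 strokes and stopped at the first one that visibly pressed the face plate back.

**Last checks:**
- **Face plate:** the gap between jaw and plate went from about 23–24 mm to about 15.5 mm on stroke 12. That is roughly 8 mm pressed in, inside the 3 to 20 mm range. Its guide pins now stick out behind the jaw.
- **Lever:** it is back at rest with nothing touching it.
- **Other items:** in the top view the nipple is in the tray, and the tin and carton are where they started.

**What did not go exactly to plan:**
- **Stroke 11:** it stopped about 5 mm short of the lever stop. The pictures show the jaw moved about 7–10 mm on it, and I counted that as a full 12 mm tooth. Total plate travel fits 11 teeth by then.
- **Stroke 12:** it was finished in several small pushes until the lever would go no further, about 1 mm from the earlier stop reading.
- **Middle conduit:** it sits about 10 mm off the other two along the clamp's x. It is still on the bed and within the row.

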